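Start and seat the quick-thread plug of a lab pressure vessel

ROBOT

A 6-joint arm with a two-finger parallel gripper is mounted at the origin on the work surface. World frame = base frame: x ahead of the robot, y to its left, z up, the work surface at z = 0. Lengths are in m, angles in rad, forces in N, time in s.
With the tool pointing down it reaches from about 0.325 to 0.85 m from the base axis. Payload 15.5 kg.
Tool frame: the origin (TCP) lies at the very end of the fingers, on their centre line; the grasp point (between the pads) lies 19 mm behind it (ctrl.grasp_offset is the y of the grasp point in the tool frame, in m); y points along the fingers, x is the direction in which the jaws open and shut, and the axes are right-handed (so a half turn about y gives the same grasp; the last joint's range is limited). The gripper opens to 91 mm and grips with 3 to 60 N. Pads are 32 mm wide; open, the fingers measure 118 mm over their backs; the gripper's body (76 mm by 178 mm) begins 60 mm behind the grasp point.
Start: joints at [1.228, 0.494, 1.345, -0, 1.302, -0.096], TCP at [0.153, 0.606, 0.214] pointing down, gripper open.
Joint ranges: [-2.91, 2.91], [-0.82, 2.16], [0.22, 2.67], [-1.22, 4.37], [0.12, 2.79], [-3.08, 3.08]. Speed limits (rad/s): [1.89, 1.89, 2.57, 3.01, 3.01, 3.01].

INTERFACE

Orientations are given as a rotation vector (axis times angle).
In Python, from workcell import ctrl gives the robot as it stands. The module is installed in compiled form; this text tells all that it offers.
- The arm moves only by the tool play_rows, never from a script. Its argument "commands" is a list of rows, each an object of numbers: "rx", "ry", "rz": the turn, a rotation vector about the tool's x, y, z in rad; "x", "y", "z": the shift along the tool's x, y, z in cm; "jaw": the opening, from 0 (shut) to 1 (fully open). In form: [{"rx": .., "ry": .., "rz": .., "x": .., "y": .., "z": .., "jaw": ..}, ...]. A call has 1 to 12 rows; each row shifts and turns the pose as measured when the row begins, along the tool's axes as they then stand; what a row does not reach is not made up. A row lasts 1/12 s, in which the tool goes at most 41.7 mm and 7.16 degrees, less where a joint would pass 70% of its speed; a pose out of reach is approached as far as the arm can. A call with a gripper value outside its range is refused whole. The fingers move at their own pace and stop on an object; "squeeze" is the grip in N (left out, the last holds). Time passes only in rows, so rows that do not move let the fingers close. It gives the time, the measured TCP pose, the force and the opening at its end, in the units of the state.
- ctrl.observe(): the state, without advancing time (a new reading comes with each control period).
- ctrl.grab_frame(name): name is "scene" or "side" or "wrist"; returns (picture, depth): 480x640x3 uint8, red, green, blue; 480x640 float32, m along the optical axis (not along the pixel's ray), 0 where there is no reading.
- ctrl.camera_params(name): a dict with "fx", "fy", "cx", "cy" (pixels), "extrinsics" (4x4, takes a point from camera to world coordinates). Camera axes: x right, y up, looking along -z (the intrinsics and any distortion apply to the point x, -y, -z); pixel columns grow to the right and rows downward; lengths in m; the calibration is good to about 2 mm. A picture is of the moment at which its call begins: read the wrist's pose just before it. camera_params takes no time and is no camera call; for the wrist camera it gives the pose at the moment of the call.
- ctrl.sign_off(): hands the job in, once; it reports no verdict.
The state is a dict: "t": time; "q": joint angles; "qvel": joint speeds; "joint_torque": joint torques, N m; "tcp_pos": TCP position; "orientation": TCP orientation; "force": force on the tool from outside, world axes, zero at the start; "wrist_torque": the same for the moment, N m; "width": opening from 0.0 (shut) to 1.0 (fully open).
Only numpy, scipy, OpenCV 4.12 (cv2) and the standard library are available. Lean on these libraries where they do the work, as an engineer would, in place of code of your own. Each camera call takes 0.05 s, during which the arm holds its last target.

TASK

Close the pressure vessel: take the steel T-handled plug from the white tray, stand it in the open fill port on top of the vessel, and turn it backward (anticlockwise from above) until you feel it drop into the thread start. Then screw it forward (clockwise), gently and without forcing the thread, until it is fully home with its flange flush on the port. Let go of it, and leave the other things on the bench and tray undisturbed.

Things in the scene. Friction and masses are not known exactly. Their poses are not given: they have to be found in the camera images.
- plug: Loose solid steel plug, 0.28 to 0.44 kg, 74 mm high, standing upright on its nose on the white tray. Origin: centre of the nose's underside; z up the plug, x along the handle bar. From below: round nose 36.4 mm wide, 34 mm long, its lowest 5 mm tapered; flange 68 mm wide (34 to 40 mm up); neck 18 mm wide; flat upright handle bar (48 to 74 mm up).
- flange (a point): Centre of the underside of the plug's flange, 34 mm above the plug's origin, axes as the plug's. It must end flush on the port face.
- handle (a point): Centre of the plug's handle bar, 61 mm above the plug's origin; x along the 58 mm bar, y through its 12 mm thickness, z through its 26 mm height. While it is turned the jaws' friction can carry the plug's weight, so it must be followed up the ramps and down the drop and thread with a light push (3 to 5 N is plenty).
- studs (a point): Point on the plug's axis, 17.5 mm above its origin (16.5 mm below the flange's underside), level with the centres of its three thread studs: round-ended, 5.4 mm in diameter, 120 degrees apart, reaching 24.2 mm from the axis, one of them below the +x end of the handle.
- vessel: Fixed steel vessel: round drum, 170 mm wide, 75 mm high, with a blank dial gauge on its +x side and a short outlet on its -x side (both below 55 mm), and an upright tubular fill port of 72 mm outer diameter on top, its face 120 mm above the bench. Origin: centre of its underside.
- port (a point): Centre of the open mouth of the fill port, on its top face, z up. The bore is 51 mm wide and 45 mm deep. Inside, a right-handed quick thread with three equal starts 120 degrees apart narrows it to 39 mm; the plug's nose passes with 1.3 mm to spare all round. The thread's angle is unknown: it differs each time, unrelated to any listed axes.
- ramps (a point): Point on the port axis, 6.5 mm below its face, level with the ramps between the thread starts. Studs set down there hold the flange 10 to 17 mm above the face. The ramps rise anticlockwise (about 3.4 mm per radian); the low end of each stops at a fixed tooth: a plug turned clockwise on a ramp jams there. A plug set on a tooth's top slips about 5 mm onto a ramp when turned back: not yet the start.
- starts (a point): Point on the port axis, 14 mm below its face, level with the thread starts. Turned anticlockwise (about 130 degrees at most) the studs climb the ramps and fall off their high ends into the starts: a drop of about 10 mm, to 5 mm between flange and face. There teeth stop further backward turning. From there about 95 to 100 degrees clockwise bring the flange down onto the face and the studs to the end stop.
- groove (a point): Point on the port axis, 20 mm below its face, level with the end of the thread. Turning on ramps or in the thread takes less than 0.1 N m; 0.2 to 0.4 N m means a stop. The thread is damaged by more than 70 N between plug and vessel (about 1.5 N m against a stop, or a hard fall or push).
- tray: Fixed white plastic tray, 150 x 170 mm, rim 14 mm high, floor about 4 mm thick; the plug, the blank cap and the gasket stand on it. Origin: centre of its underside.
- blank_cap: Small loose steel cap with a stem, 30 mm diameter, 24 mm high, on the tray; not part of the job. Origin: centre of its underside.
- gasket: Flat black rubber ring, 48 mm outer diameter, 6 mm high, on the tray; not part of the job. Origin: centre of its underside.
- amber_bottle: Amber bottle, 42 mm diameter, 85 mm high, loose on the bench. Origin: centre of its underside.
- beaker: Glass beaker, 68 mm diameter, 85 mm high, loose. Origin: centre of its underside.
- dishes: Clear covered dish, 92 mm diameter, 29 mm high, loose. Origin: centre of its underside.
- marker: Blue marker pen lying on the bench, 132 mm long, 12 mm thick, loose. Origin: under its middle.
Not all that is in view belongs to the job. Leave any green or red look-alike of the plug alone.

How it is judged:
By the outcome, as a careful person would: the job done as asked, in the order asked, and still so for the second after the job is handed in, with the robot touching nothing.
It also fails if it takes over 64 s, if anything falls off the work surface, if the arm or the gripper's body presses on something with over 40 N, if the wrist force passes 120 N, or if a joint passes its speed limit or range.

## Working session

There is one attempt and no reset: what is moved stays moved. The work goes in short steps, Python scripts to look and compute and a tool call to move; the robot and the scene stay as the last step left them, time stands still between calls to the robot, and variables do not carry over. Pictures are saved under pics/ and viewed, and the job is handed in when it is done.

Besides the shell and the picture viewer there is one more tool, called after "Call:" as name(argument=value, ...), one argument or row to a line, values as JSON. play_rows: Moves the arm, as the interface text tells. Its arguments: {"type":"object","properties":{"commands":{"type":"array"},"squeeze":{"type":"number"}},"required":["commands"]}

```bash
mkdir -p pics; cat > h.py <<'E'
import numpy as np, cv2
from workcell import ctrl
from scipy.spatial.transform import Rotation as R
def snap(n,tag):
    p=ctrl.camera_params(n); a,d=ctrl.grab_frame(n)
    cv2.imwrite(f'pics/{tag}.png',a[:,:,::-1]); np.savez(f'{tag}.npz',a=a,d=d,**{k:np.array(v) for k,v in p.items()})
    return a,d,p
def cloud(tag):
    f=np.load(f'{tag}.npz'); d=f['d']; v,u=np.mgrid[0:480,0:640]
    X=(u-f['cx'])/f['fx']*d; Y=-(v-f['cy'])/f['fy']*d
    P=np.stack([X,Y,-d,np.ones_like(d)],-1)@f['extrinsics'].T
    P=P[...,:3]; P[d<=0]=np.nan
    return P,f['a'],f
E
python3 - <<'E'
from h import *
o=ctrl.observe(); print(o)
for n in ['scene','side','wrist']:
    a,d,p=snap(n,n+'0'); print(n,p)
print(ctrl.grasp_offset)
E
```

```text
{'t': 0.0, 'q': array([ 1.22749536e+00,  4.94167794e-01,  1.34614387e+00,  1.58962900e-05,
        1.30249983e+00, -9.54648950e-02]), 'qvel': array([ 0.00147015, -0.00054323,  0.00014993, -0.00120056,  0.00106745,
       -0.00048896]), 'joint_torque': array([-6.81369165e-04, -8.78810477e+01, -3.81866241e+01,  7.04268948e-02,
        5.29314356e-02, -1.38079126e-04]), 'tcp_pos': array([0.15315622, 0.6055449 , 0.21334352]), 'orientation': array([-1.3169569 , -1.0239382 ,  1.02566817]), 'force': array([-0.09226609, -0.09652108,  0.61090817]), 'wrist_torque': array([-0.02114326, -0.0079677 , -0.01036265]), 'width': 1.00078460858282}
scene {'fx': 610.2477382529421, 'fy': 610.2477382529421, 'cx': 325.9109856779399, 'cy': 241.5001899451443, 'extrinsics': array([[-2.06265375e-01, -5.76320424e-01,  7.90765050e-01,
         1.47915640e+00],
       [ 9.78496053e-01, -1.21704972e-01,  1.66533402e-01,
         1.80703620e-01],
       [ 2.63437282e-04,  8.08110555e-01,  5.89030781e-01,
         7.97020919e-01],
       [ 0.00000000e+00,  0.00000000e+00,  0.00000000e+00,
         1.00000000e+00]])}
side {'fx': 551.0659726473104, 'fy': 551.0659726473104, 'cx': 319.4562255241123, 'cy': 240.4440693527801, 'extrinsics': array([[ 0.79060231,  0.47008603, -0.39238643,  0.14206716],
       [-0.61232266,  0.60380713, -0.51037036, -0.56157831],
       [-0.00299225,  0.64376709,  0.76521564,  0.9249119 ],
       [ 0.        ,  0.        ,  0.        ,  1.        ]])}
wrist {'fx': 415.7074196348888, 'fy': 415.7074196348888, 'cx': 313.06728173352894, 'cy': 242.99929846440364, 'extrinsics': array([[ 2.45747005e-01, -9.30086198e-01, -2.73034932e-01,
         7.48791859e-02],
       [ 9.69333993e-01,  2.35756799e-01,  6.93566237e-02,
         6.25831255e-01],
       [-1.37796854e-04, -2.81706223e-01,  9.59500696e-01,
         3.83213442e-01],
       [ 0.00000000e+00,  0.00000000e+00,  0.00000000e+00,
         1.00000000e+00]])}
-0.0188
```

View pics/scene0.png

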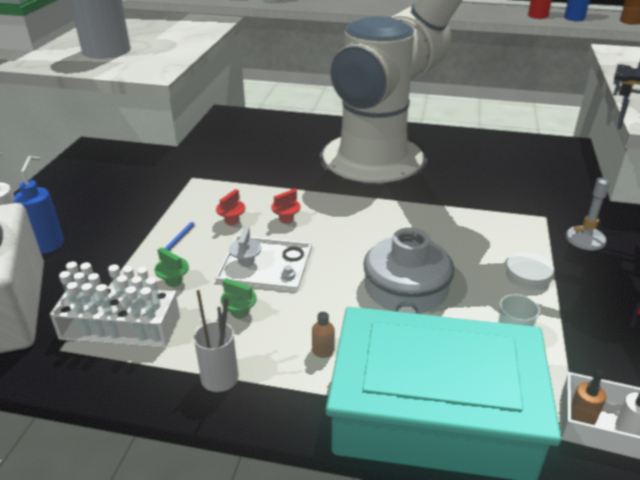

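View pics/side0.png

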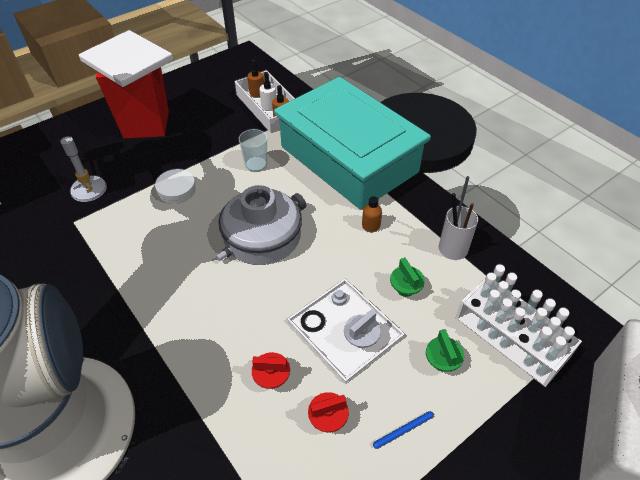

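View pics/wrist0.png

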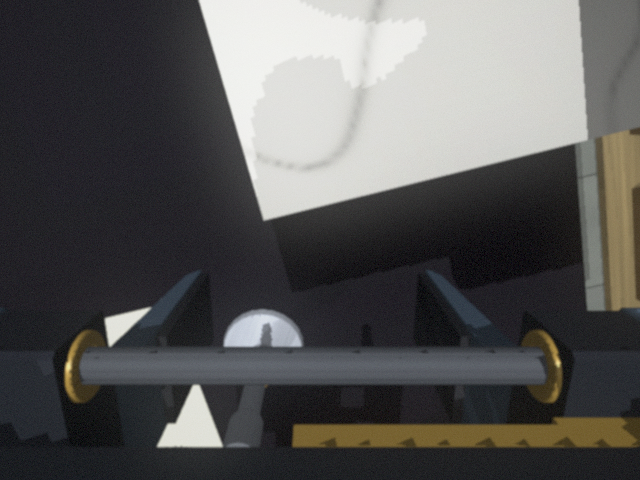

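Candidates for the plug in the side view: grey (365,327) on the tray, red (270,370) and (328,410), green (407,278) and (445,352). Only the grey one is steel and on the white tray. I'll measure it and confirm in a crop.

```bash
python3 - <<'E'
from h import *
for tag,box,vb in [('side0',(335,300,395,360),(205,170,320,270)),('scene0',(222,222,268,272),(355,220,465,310))]:
    P,a,f=cloud(tag)
    def reg(b):
        q=P[b[1]:b[3],b[0]:b[2]].reshape(-1,3); return q[~np.isnan(q[:,0])]
    q=reg(box); 
    print(tag,'z hist',np.histogram(q[:,2],bins=np.arange(-.01,.11,.005)))
    top=q[q[:,2]>.071]; print('top',len(top),top.mean(0), 'zmax',np.percentile(top[:,2],[50,90,98]))
    (c,s,ang)=cv2.minAreaRect((top[:,:2]*1000).astype(np.float32)); print('bar rect',c,s,ang)
    fl=q[(q[:,2]>.038)&(q[:,2]<.048)]; print('flange rect',len(fl),cv2.minEnclosingCircle((fl[:,:2]*1000).astype(np.float32)))
    q=reg(vb); print('vessel z',np.histogram(q[:,2],bins=np.arange(0,.14,.005)))
    top=q[(q[:,2]>.115)&(q[:,2]<.127)]
    print('port',len(top),cv2.minEnclosingCircle((top[:,:2]*1000).astype(np.float32)),np.median(top[:,2]))
    x,y=top[:,0],top[:,1]
s=cv2.imread('pics/side0.png'); c=np.hstack([cv2.resize(s[275:385,280:410],None,fx=3,fy=3,interpolation=2),cv2.resize(s[165:275,195:325],None,fx=3,fy=3,interpolation=2)])
cv2.imwrite('pics/crop0.png',c); 
E
```

```text
side0 z hist (array([   0,   66, 1118, 1136,  145,  101,    3,    0,    0,    7,  284,
        366,   18,   39,   35,   29,   37,  151,   55,    1,    0,    0,
          0]), array([-0.01 , -0.005,  0.   ,  0.005,  0.01 ,  0.015,  0.02 ,  0.025,
        0.03 ,  0.035,  0.04 ,  0.045,  0.05 ,  0.055,  0.06 ,  0.065,
        0.07 ,  0.075,  0.08 ,  0.085,  0.09 ,  0.095,  0.1  ,  0.105]))
top 237 [ 0.52188477 -0.19328771  0.0782253 ] zmax [0.07888941 0.08082994 0.08208956]
bar rect (523.3449096679688, -192.4517822265625) (59.185115814208984, 13.203850746154785) 6.16619873046875
flange rect 626 ((523.009033203125, -192.76626586914062), 35.306819915771484)
vessel z (array([4583,  245,  111,  128,  158,  178,  149,  132,   91,   72,  217,
        289,  248,  406, 1390,  628,   73,   88,   71,   66,  101,   83,
        125,  232,  261,    0,    0,    0]), array([0.   , 0.005, 0.01 , 0.015, 0.02 , 0.025, 0.03 , 0.035, 0.04 ,
       0.045, 0.05 , 0.055, 0.06 , 0.065, 0.07 , 0.075, 0.08 , 0.085,
       0.09 , 0.095, 0.1  , 0.105, 0.11 , 0.115, 0.12 , 0.125, 0.13 ,
       0.135, 0.14 ]))
port 
[... 540 characters left out ...]
(525.5916137695312, -192.09840393066406) (61.82209014892578, 13.019744873046875) 6.869908809661865
flange rect 423 ((524.8373413085938, -192.65130615234375), 38.04739761352539)
vessel z (array([3027,  129,  102,  130,  131,  139,  133,  183,  175,  130,  266,
        358,  311,  447, 1444,  520,   91,   91,  104,   96,  134,  116,
        155,  283,  244,    0,    0,    0]), array([0.   , 0.005, 0.01 , 0.015, 0.02 , 0.025, 0.03 , 0.035, 0.04 ,
       0.045, 0.05 , 0.055, 0.06 , 0.065, 0.07 , 0.075, 0.08 , 0.085,
       0.09 , 0.095, 0.1  , 0.105, 0.11 , 0.115, 0.12 , 0.125, 0.13 ,
       0.135, 0.14 ]))
port 527 ((616.9426879882812, 113.68822479248047), 131.60679626464844) 0.1197465869252663
```

View pics/crop0.png

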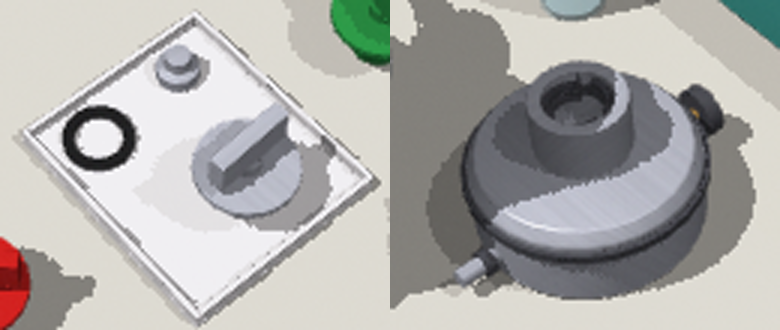

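The left crop shows the steel plug standing on the tray at about (250,160), with a flat bar. The right crop shows the port mouth at about (580,115). Next is the tool geometry and the moves.

```bash
cat >> h.py <<'E'
def st():
    o=ctrl.observe(); M=R.from_rotvec(o['orientation']).as_matrix()
    yaw=np.degrees(np.arctan2(M[1,0],M[0,0]))
    print('t %.2f tcp'%o['t'],o['tcp_pos'].round(4),'yawx %.2f'%yaw,'tiltY',M[:,1].round(3),'q',o['q'].round(3),'F',o['force'].round(1),'T',o['wrist_torque'].round(2),'w %.3f'%o['width'])
    return o,M
def plan(target,yawx):
    "total move in tool axes (cm) and ry (rad) incl. tilt fix"
    o,M=st(); d=M.T@(np.array(target)-o['tcp_pos'])*100
    c,s=np.cos(np.radians(yawx)),np.sin(np.radians(yawx))
    x=np.array([c,s,0]);y=np.array([0,0,-1.]);T=np.stack([x,y,np.cross(x,y)],1)
    print('shift cm',d.round(2),'rot',R.from_matrix(M.T@T).as_rotvec().round(4))
E
python3 - <<'E'
from h import *
from scipy.optimize import least_squares
st()
for tag,vb in [('side0',(205,170,320,270)),('scene0',(385,222,435,262))]:
    P,a,f=cloud(tag); q=P[vb[1]:vb[3],vb[0]:vb[2]].reshape(-1,3); q=q[~np.isnan(q[:,0])]
    t=q[(q[:,2]>.116)&(q[:,2]<.125)][:,:2]
    # annulus 25.5..36: penalise outside
    g=lambda c:(lambda r:np.maximum(r-.036,0)+np.maximum(.0255-r,0))(np.linalg.norm(t-c,axis=1))
    r=least_squares(g,[.53,.142],loss='soft_l1',f_scale=.001); print(tag,r.x,r.cost)
plan([.5245,-.1925,.2],96.5); plan([.5245,-.1925,.2],-83.5)
E
```

```text
t 0.15 tcp [0.1532 0.6056 0.2135] yawx 75.80 tiltY [-0.    -0.001 -1.   ] q [ 1.227  0.494  1.346  0.     1.303 -0.095] F [-0.3 -0.1  0.7] T [-0.02  0.05 -0.05] w 1.000
side0 [0.52429324 0.14359792] 0.00012306011246240552
scene0 [0.52704329 0.14419155] 8.119284398923026e-05
t 0.15 tcp [0.1532 0.6056 0.2135] yawx 75.80 tiltY [-0.    -0.001 -1.   ] q [ 1.227  0.494  1.346  0.     1.303 -0.095] F [-0.3 -0.1  0.7] T [-0.02  0.05 -0.05] w 1.000
shift cm [-68.26   1.41 -55.57] rot [-3.000e-04 -3.613e-01 -1.000e-03]
t 0.15 tcp [0.1532 0.6056 0.2135] yawx 75.80 tiltY [-0.    -0.001 -1.   ] q [ 1.227  0.494  1.346  0.     1.303 -0.095] F [-0.3 -0.1  0.7] T [-0.02  0.05 -0.05] w 1.000
shift cm [-68.26   1.41 -55.57] rot [ 1.3000e-03  2.7803e+00 -4.0000e-04]
```

```bash
python3 - <<'E'
from h import *
plan([.525,.144,.26],75.8)
E
```

```text
t 0.15 tcp [0.1532 0.6056 0.2135] yawx 75.80 tiltY [-0.    -0.001 -1.   ] q [ 1.227  0.494  1.346  0.     1.303 -0.095] F [-0.3 -0.1  0.7] T [-0.02  0.05 -0.05] w 1.000
shift cm [-35.64  -4.62 -47.37] rot [-0.0001  0.     -0.001 ]
```

Call:
play_rows(
  commands=[
    {"x": -2.4,"y": -0.4,"z": -3.1},
    {"x": -2.4,"y": -0.4,"z": -3.1},
    {"x": -2.4,"y": -0.4,"z": -3.1},
    {"x": -2.4,"y": -0.4,"z": -3.1},
    {"x": -2.4,"y": -0.4,"z": -3.1},
    {"x": -2.4,"y": -0.4,"z": -3.1},
    {"x": -2.4,"y": -0.4,"z": -3.1},
    {"x": -2.4,"y": -0.4,"z": -3.1},
    {"x": -2.4,"y": -0.4,"z": -3.1},
    {"x": -2.4,"y": -0.4,"z": -3.1},
    {"x": -2.4,"y": -0.4,"z": -3.1},
    {"x": -2.4,"y": -0.4,"z": -3.1},
  ],
)

```text
invalid input at $.commands[0]: expected keys rx, ry, rz, x, y, z, jaw
```

```bash
python3 - <<'E'
from h import *
plan([.525,.144,.26],75.8)
E
```

```text
t 0.15 tcp [0.1532 0.6056 0.2135] yawx 75.80 tiltY [-0.    -0.001 -1.   ] q [ 1.227  0.494  1.346  0.     1.303 -0.095] F [-0.3 -0.1  0.7] T [-0.02  0.05 -0.05] w 1.000
shift cm [-35.64  -4.62 -47.37] rot [-0.0001  0.     -0.001 ]
```

All keys are needed.

Call:
play_rows(
  commands=[
    {"rx": 0,"ry": 0,"rz": 0,"x": -2.4,"y": -0.4,"z": -3.1,"jaw": 1},
    {"rx": 0,"ry": 0,"rz": 0,"x": -2.4,"y": -0.4,"z": -3.1,"jaw": 1},
    {"rx": 0,"ry": 0,"rz": 0,"x": -2.4,"y": -0.4,"z": -3.1,"jaw": 1},
    {"rx": 0,"ry": 0,"rz": 0,"x": -2.4,"y": -0.4,"z": -3.1,"jaw": 1},
    {"rx": 0,"ry": 0,"rz": 0,"x": -2.4,"y": -0.4,"z": -3.1,"jaw": 1},
    {"rx": 0,"ry": 0,"rz": 0,"x": -2.4,"y": -0.4,"z": -3.1,"jaw": 1},
    {"rx": 0,"ry": 0,"rz": 0,"x": -2.4,"y": -0.4,"z": -3.1,"jaw": 1},
    {"rx": 0,"ry": 0,"rz": 0,"x": -2.4,"y": -0.4,"z": -3.1,"jaw": 1},
    {"rx": 0,"ry": 0,"rz": 0,"x": -2.4,"y": -0.4,"z": -3.1,"jaw": 1},
    {"rx": 0,"ry": 0,"rz": 0,"x": -2.4,"y": -0.4,"z": -3.1,"jaw": 1},
    {"rx": 0,"ry": 0,"rz": 0,"x": -2.4,"y": -0.4,"z": -3.1,"jaw": 1},
    {"rx": 0,"ry": 0,"rz": 0,"x": -2.4,"y": -0.4,"z": -3.1,"jaw": 1},
  ],
)

```text
t: 1.15
tcp_pos: [0.4491, 0.2236, 0.2603]
orientation: [-1.312, -1.03, 1.036]
force: [1.2, 0.2, 0.3]
width: 0.998
```

```bash
python3 - <<'E'
from h import *
plan([.525,.144,.26],75.8)
E
```

```text
t 1.15 tcp [0.4491 0.2236 0.2603] yawx 76.42 tiltY [-0.003 -0.002 -1.   ] q [ 3.430e-01  2.740e-01  1.572e+00 -1.000e-03  1.299e+00 -9.900e-01] F [1.2 0.2 0.3] T [ 0.03 -0.07  0.01] w 0.998
shift cm [-5.95  0.03 -9.24] rot [-0.0026  0.0108 -0.0029]
```

Call:
play_rows(
  commands=[
    {"rx": 0,"ry": 0,"rz": 0,"x": -2.0,"y": 0,"z": -3.1,"jaw": 1},
    {"rx": 0,"ry": 0,"rz": 0,"x": -2.0,"y": 0,"z": -3.1,"jaw": 1},
    {"rx": 0,"ry": 0,"rz": 0,"x": -1.5,"y": 0,"z": -2.3,"jaw": 1},
    {"rx": 0,"ry": 0,"rz": 0,"x": 0,"y": 0,"z": 0,"jaw": 1},
    {"rx": 0,"ry": 0,"rz": 0,"x": 0,"y": 0,"z": 0,"jaw": 1},
  ],
)

```text
t: 1.57
tcp_pos: [0.5259, 0.1387, 0.2607]
orientation: [-1.317, -1.025, 1.03]
force: [0.3, 0.1, 0.6]
width: 0.998
```

```bash
python3 - <<'E'
from h import *
st()
snap('wrist','wport')
from scipy.optimize import least_squares
P,a,f=cloud('wport'); q=P.reshape(-1,3); q=q[~np.isnan(q[:,0])]
t=q[(q[:,2]>.114)&(q[:,2]<.128)&(np.hypot(q[:,0]-.525,q[:,1]-.144)<.05)]
print(len(t),np.median(t[:,2])); t=t[:,:2]
g=lambda c:(lambda r:np.maximum(r-.036,0)+np.maximum(.0255-r,0))(np.linalg.norm(t-c,axis=1))
r=least_squares(g,[.525,.144],loss='soft_l1',f_scale=.001); print(r.x,r.cost,(t.min(0)+t.max(0))/2,np.ptp(t,axis=0))
plan([.5245,-.1925,.2],-83.5)
E
```

```text
t 1.57 tcp [0.5259 0.1387 0.2607] yawx 76.00 tiltY [-0.001 -0.003 -1.   ] q [ 0.15   0.335  1.478 -0.003  1.33  -1.176] F [0.3 0.1 0.6] T [-0.03  0.   -0.  ] w 0.998
3582 0.11864465946384778
[0.52393766 0.14654311] 0.0005880404968669548 [0.52396162 0.14647864] [0.0713366  0.07140507]
t 1.62 tcp [0.5258 0.139  0.2607] yawx 76.03 tiltY [-0.001 -0.003 -1.   ] q [ 0.151  0.335  1.478 -0.003  1.33  -1.176] F [ 0.4 -0.3 -0.3] T [-0.05  0.03 -0.01] w 1.000
shift cm [-32.18   6.18  -7.88] rot [ 4.9000e-03  2.7843e+00 -1.2000e-03]
```

View pics/wport.png

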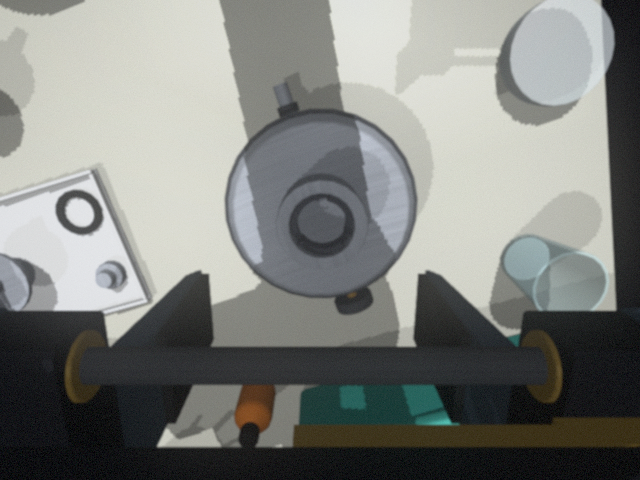

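The wrist view shows the port mouth at (322,222), unobstructed. I'll rotate half a turn here and look again so the camera's mounting bias cancels.

Call:
play_rows(
  commands=[
    {"rx": 0,"ry": 0.122,"rz": 0,"x": 0,"y": 0,"z": 0,"jaw": 1},
    {"rx": 0,"ry": 0.122,"rz": 0,"x": 0,"y": 0,"z": 0,"jaw": 1},
    {"rx": 0,"ry": 0.122,"rz": 0,"x": 0,"y": 0,"z": 0,"jaw": 1},
    {"rx": 0,"ry": 0.122,"rz": 0,"x": 0,"y": 0,"z": 0,"jaw": 1},
    {"rx": 0,"ry": 0.122,"rz": 0,"x": 0,"y": 0,"z": 0,"jaw": 1},
    {"rx": 0,"ry": 0.122,"rz": 0,"x": 0,"y": 0,"z": 0,"jaw": 1},
    {"rx": 0,"ry": 0.122,"rz": 0,"x": 0,"y": 0,"z": 0,"jaw": 1},
    {"rx": 0,"ry": 0.122,"rz": 0,"x": 0,"y": 0,"z": 0,"jaw": 1},
    {"rx": 0,"ry": 0.122,"rz": 0,"x": 0,"y": 0,"z": 0,"jaw": 1},
    {"rx": 0,"ry": 0.122,"rz": 0,"x": 0,"y": 0,"z": 0,"jaw": 1},
    {"rx": 0,"ry": 0.122,"rz": 0,"x": 0,"y": 0,"z": 0,"jaw": 1},
    {"rx": 0,"ry": 0.122,"rz": 0,"x": 0,"y": 0,"z": 0,"jaw": 1},
  ],
)

```text
t: 2.62
tcp_pos: [0.5142, 0.1518, 0.2601]
orientation: [-1.569, 0.138, -0.127]
force: [0.3, 0.9, 0.3]
width: 1.003
```

Call:
play_rows(
  commands=[
    {"rx": 0,"ry": 0.122,"rz": 0,"x": 0,"y": 0,"z": 0,"jaw": 1},
    {"rx": 0,"ry": 0.122,"rz": 0,"x": 0,"y": 0,"z": 0,"jaw": 1},
    {"rx": 0,"ry": 0.122,"rz": 0,"x": 0,"y": 0,"z": 0,"jaw": 1},
    {"rx": 0,"ry": 0.122,"rz": 0,"x": 0,"y": 0,"z": 0,"jaw": 1},
    {"rx": 0,"ry": 0.122,"rz": 0,"x": 0,"y": 0,"z": 0,"jaw": 1},
    {"rx": 0,"ry": 0.122,"rz": 0,"x": 0,"y": 0,"z": 0,"jaw": 1},
    {"rx": 0,"ry": 0.122,"rz": 0,"x": 0,"y": 0,"z": 0,"jaw": 1},
    {"rx": 0,"ry": 0.122,"rz": 0,"x": 0,"y": 0,"z": 0,"jaw": 1},
    {"rx": 0,"ry": 0.122,"rz": 0,"x": 0,"y": 0,"z": 0,"jaw": 1},
    {"rx": 0,"ry": 0.1,"rz": 0,"x": 0,"y": 0,"z": 0,"jaw": 1},
    {"rx": 0,"ry": 0,"rz": 0,"x": 0,"y": 0,"z": 0,"jaw": 1},
    {"rx": 0,"ry": 0,"rz": 0,"x": 0,"y": 0,"z": 0,"jaw": 1},
  ],
)

```text
t: 3.62
tcp_pos: [0.5015, 0.1656, 0.26]
orientation: [-1.295, 1.09, -1.075]
force: [-0.0, 0.4, -0.8]
width: 1.0
```

```bash
cat >> h.py <<'E'
from scipy.optimize import least_squares
def port(tag):
    P,a,f=cloud(tag); q=P.reshape(-1,3); q=q[~np.isnan(q[:,0])]
    t=q[(q[:,2]>.114)&(q[:,2]<.128)&(np.hypot(q[:,0]-.525,q[:,1]-.144)<.05)]
    z=np.median(t[:,2]); t=t[:,:2]
    g=lambda c:(lambda r:np.maximum(r-.036,0)+np.maximum(.0255-r,0))(np.linalg.norm(t-c,axis=1))
    print('port',least_squares(g,[.525,.144],loss='soft_l1',f_scale=.001).x,z,(t.min(0)+t.max(0))/2,np.ptp(t,axis=0))
E
python3 - <<'E'
from h import *
st()
snap('wrist','wport2'); port('wport2')
plan([.5245,-.1925,.2],-83.5)
E
```

```text
t 3.62 tcp [0.5015 0.1656 0.26  ] yawx -80.14 tiltY [-0.012 -0.001 -1.   ] q [0.205 0.318 1.507 0.002 1.329 1.603] F [-0.   0.4 -0.8] T [-0.09  0.16 -0.01] w 1.000
port [0.52485952 0.14598389] 0.1186492292134309 [0.52518906 0.14599799] [0.07098773 0.07115774]
t 3.67 tcp [0.5015 0.1656 0.26  ] yawx -80.13 tiltY [-0.013 -0.001 -1.   ] q [0.205 0.318 1.507 0.002 1.329 1.603] F [ 0.2 -0.4 -0.6] T [-0.06  0.11 -0.01] w 0.997
shift cm [35.68  6.01 -3.8 ] rot [ 0.0126  0.0589 -0.0008]
```

View pics/wport2.png

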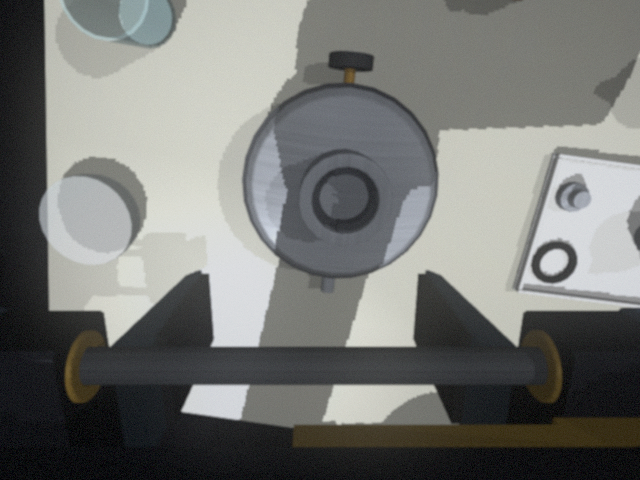

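Call:
play_rows(
  commands=[
    {"rx": 0,"ry": 0,"rz": 0,"x": 3.9,"y": 0,"z": -0.4,"jaw": 1},
    {"rx": 0,"ry": 0,"rz": 0,"x": 3.9,"y": 0,"z": -0.4,"jaw": 1},
    {"rx": 0,"ry": 0,"rz": 0,"x": 3.9,"y": 0.5,"z": -0.4,"jaw": 1},
    {"rx": 0,"ry": 0,"rz": 0,"x": 3.9,"y": 0.5,"z": -0.4,"jaw": 1},
    {"rx": 0,"ry": 0,"rz": 0,"x": 3.9,"y": 0.5,"z": -0.4,"jaw": 1},
    {"rx": 0,"ry": 0,"rz": 0,"x": 3.9,"y": 0.5,"z": -0.4,"jaw": 1},
    {"rx": 0,"ry": 0,"rz": 0,"x": 3.9,"y": 0.5,"z": -0.4,"jaw": 1},
    {"rx": 0,"ry": 0,"rz": 0,"x": 3.9,"y": 0.5,"z": -0.4,"jaw": 1},
    {"rx": 0.012,"ry": 0.03,"rz": 0,"x": 2.6,"y": 0.5,"z": -0.4,"jaw": 1},
    {"rx": 0,"ry": 0.03,"rz": 0,"x": 1.5,"y": 0.5,"z": -0.2,"jaw": 1},
    {"rx": 0,"ry": 0,"rz": 0,"x": 0,"y": 0,"z": 0,"jaw": 1},
    {"rx": 0,"ry": 0,"rz": 0,"x": 0,"y": 0,"z": 0,"jaw": 1},
  ],
)

```text
t: 4.67
tcp_pos: [0.5303, -0.1994, 0.2182]
orientation: [-1.278, 1.087, -1.088]
force: [-0.4, 0.1, 0.2]
width: 1.0
```

```bash
cat >> h.py <<'E'
def plug(tag,c0=(.5245,-.191)):
    P,a,f=cloud(tag); q=P.reshape(-1,3); q=q[~np.isnan(q[:,0])]
    q=q[np.hypot(q[:,0]-c0[0],q[:,1]-c0[1])<.045]
    t=q[q[:,2]>.072]; print('bar',len(t),np.median(t[:,2]),cv2.minAreaRect((t[:,:2]*1000).astype(np.float32)))
    e=np.linalg.eigh(np.cov(t[:,:2].T))[1][:,1]; print('bar yaw PCA',np.degrees(np.arctan(e[1]/e[0])))
    t=q[(q[:,2]>.034)&(q[:,2]<.052)]; print('flange',len(t),np.median(t[:,2]),(t.min(0)+t.max(0))/2,np.ptp(t,axis=0),cv2.minEnclosingCircle((t[:,:2]*1000).astype(np.float32)))
E
python3 - <<'E'
from h import *
st(); snap('wrist','wplug'); plug('wplug'); plan([.5245,-.191,.2],-83.5)
E
```

```text
t 4.67 tcp [ 0.5303 -0.1994  0.2182] yawx -80.66 tiltY [ 0.003  0.002 -1.   ] q [-0.467  0.406  1.488  0.004  1.246  0.94 ] F [-0.4  0.1  0.2] T [-0.03  0.19  0.02] w 1.000
bar 37151 0.31390488127412386 ((534.8261108398438, -180.3355712890625), (62.647796630859375, 78.10708618164062), 69.10967254638672)
bar yaw PCA -63.086240111448404
flange 3674 0.04291963834243581 [ 0.52388357 -0.19050257  0.04486165] [0.06696678 0.06747567 0.01422418] ((523.726806640625, -190.71109008789062), 33.97249221801758)
t 4.72 tcp [ 0.5303 -0.199   0.2182] yawx -80.64 tiltY [ 0.003  0.002 -1.   ] q [-0.466  0.406  1.488  0.003  1.246  0.94 ] F [-0.1 -0.5 -0.5] T [-0.1   0.21 -0.07] w 0.998
shift cm [-0.88  1.82 -0.45] rot [-0.003   0.0499 -0.0018]
```

View pics/wplug.png

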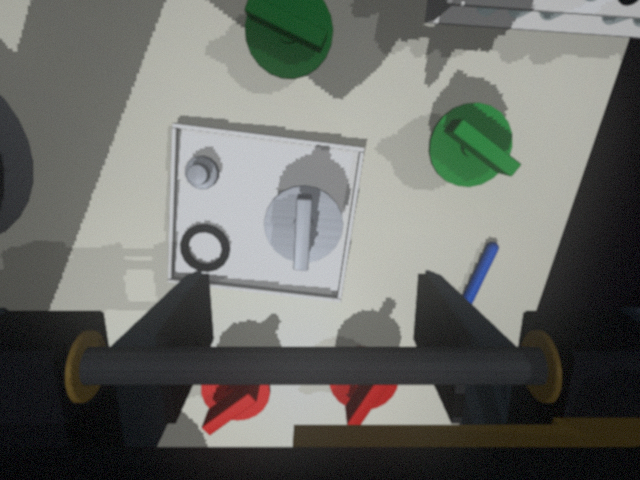

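```bash
python3 - <<'E'
from h import *
P,a,f=cloud('wplug'); q=P.reshape(-1,3); q=q[~np.isnan(q[:,0])]
q=q[np.hypot(q[:,0]-.524,q[:,1]+.191)<.045]
t=q[(q[:,2]>.069)&(q[:,2]<.09)]; print(len(t),np.median(t[:,2]),cv2.minAreaRect((t[:,:2]*1000).astype(np.float32)))
plan([.524,-.1908,.1],-83.5)
E
```

```text
1120 0.07679640521457817 ((523.7942504882812, -190.71484375), (57.49652099609375, 11.977080345153809), 6.088716983795166)
t 4.72 tcp [ 0.5303 -0.199   0.2182] yawx -80.64 tiltY [ 0.003  0.002 -1.   ] q [-0.466  0.406  1.488  0.003  1.246  0.94 ] F [-0.1 -0.5 -0.5] T [-0.1   0.21 -0.07] w 0.998
shift cm [-0.89 11.82 -0.53] rot [-0.003   0.0499 -0.0018]
```

Call:
play_rows(
  commands=[
    {"rx": 0,"ry": 0.055,"rz": 0,"x": -0.5,"y": 2.0,"z": -0.3,"jaw": 0.7},
    {"rx": 0,"ry": 0,"rz": 0,"x": -0.4,"y": 3.0,"z": -0.2,"jaw": 0.6},
    {"rx": 0,"ry": 0,"rz": 0,"x": 0,"y": 3.0,"z": 0,"jaw": 0.6},
    {"rx": 0,"ry": 0,"rz": 0,"x": 0,"y": 2.0,"z": 0,"jaw": 0.6},
    {"rx": 0,"ry": 0,"rz": 0,"x": 0,"y": 1.0,"z": 0,"jaw": 0.6},
    {"rx": 0,"ry": 0,"rz": 0,"x": 0,"y": 0,"z": 0,"jaw": 0.6},
    {"rx": 0,"ry": 0,"rz": 0,"x": 0,"y": 0,"z": 0,"jaw": 0.6},
  ],
)

```text
t: 5.3
tcp_pos: [0.5267, -0.182, 0.108]
orientation: [-1.261, 1.109, -1.118]
force: [-0.5, 0.1, 0.6]
width: 0.602
```

```bash
python3 - <<'E'
from h import *
plan([.5238,-.1907,.05],-83.9)
E
```

```text
t 5.30 tcp [ 0.5267 -0.182   0.108 ] yawx -82.68 tiltY [ 0.008  0.001 -1.   ] q [-0.443  0.524  1.64   0.005  0.971  0.998] F [-0.5  0.1  0.6] T [-0.08  0.18  0.04] w 0.602
shift cm [ 0.82  5.79 -0.45] rot [-0.008   0.0213  0.0001]
```

Call:
play_rows(
  commands=[
    {"rx": -0.008,"ry": 0.02,"rz": 0,"x": 0.4,"y": 0.5,"z": -0.25,"jaw": 0.6},
    {"rx": 0,"ry": 0,"rz": 0,"x": 0.4,"y": 1.5,"z": -0.2,"jaw": 0.6},
    {"rx": 0,"ry": 0,"rz": 0,"x": 0,"y": 1.0,"z": 0,"jaw": 0.6},
    {"rx": 0,"ry": 0,"rz": 0,"x": 0,"y": 0,"z": 0,"jaw": 0.6},
    {"rx": 0,"ry": 0,"rz": 0,"x": 0,"y": 0,"z": 0,"jaw": 0.6},
  ],
)

```text
t: 5.72
tcp_pos: [0.5257, -0.1903, 0.0808]
orientation: [-1.258, 1.124, -1.133]
force: [0.6, -0.3, -0.0]
width: 0.596
```

```bash
python3 - <<'E'
from h import *
plan([.5238,-.1907,.05],-83.9)
E
```

```text
t 5.72 tcp [ 0.5257 -0.1903  0.0808] yawx -83.77 tiltY [ 0.004 -0.003 -1.   ] q [-4.540e-01  5.660e-01  1.657e+00 -1.000e-03  9.140e-01  1.009e+00] F [ 0.6 -0.3 -0. ] T [-0.02  0.18  0.01] w 0.596
shift cm [ 0.01  3.08 -0.21] rot [-0.004   0.0023  0.0035]
```

Call:
play_rows(
  commands=[
    {"rx": -0.004,"ry": 0,"rz": 0.003,"x": 0,"y": 0.8,"z": -0.15,"jaw": 0.6},
    {"rx": 0,"ry": 0,"rz": 0,"x": 0,"y": 1.2,"z": -0.05,"jaw": 0.6},
    {"rx": 0,"ry": 0,"rz": 0,"x": 0,"y": 0.6,"z": 0,"jaw": 0.6},
    {"rx": 0,"ry": 0,"rz": 0,"x": 0,"y": 0,"z": 0,"jaw": 0.6},
    {"rx": 0,"ry": 0,"rz": 0,"x": 0,"y": 0,"z": 0,"jaw": 0.6},
  ],
)

```text
t: 6.13
tcp_pos: [0.525, -0.1909, 0.0553]
orientation: [-1.258, 1.127, -1.131]
force: [-0.6, -0.1, -0.6]
width: 0.596
```

```bash
python3 - <<'E'
from h import *
plan([.5238,-.1907,.05],-83.9)
E
```

```text
t 6.13 tcp [ 0.525  -0.1909  0.0553] yawx -83.78 tiltY [ 0.002 -0.002 -1.   ] q [-4.550e-01  6.050e-01  1.674e+00 -1.000e-03  8.600e-01  1.007e+00] F [-0.6 -0.1 -0.6] T [-0.08  0.17 -0.01] w 0.596
shift cm [-0.03  0.53 -0.11] rot [-0.002   0.0021  0.0017]
```

Call:
play_rows(
  commands=[
    {"rx": 0,"ry": 0,"rz": 0,"x": 0,"y": 0.5,"z": -0.1,"jaw": 0.6},
    {"rx": 0,"ry": 0,"rz": 0,"x": 0,"y": 0,"z": -0.05,"jaw": 0.3},
    {"rx": 0,"ry": 0,"rz": 0,"x": 0,"y": 0,"z": 0,"jaw": 0.18},
    {"rx": 0,"ry": 0,"rz": 0,"x": 0,"y": 0,"z": 0,"jaw": 0.16},
    {"rx": 0,"ry": 0,"rz": 0,"x": 0,"y": 0,"z": 0,"jaw": 0.1},
    {"rx": 0,"ry": 0,"rz": 0,"x": 0,"y": 0,"z": 0,"jaw": 0},
    {"rx": 0,"ry": 0,"rz": 0,"x": 0,"y": 0,"z": 0,"jaw": 0},
    {"rx": 0,"ry": 0,"rz": 0,"x": 0,"y": 0,"z": 0,"jaw": 0},
  ],
  squeeze=30,
)

```text
t: 6.8
tcp_pos: [0.5241, -0.1914, 0.0514]
orientation: [-1.258, 1.125, -1.132]
force: [-1.1, 0.5, -2.1]
width: 0.154
```

```bash
python3 - <<'E'
from h import *
plan([.5238,-.1907,.05],-83.9)
E
```

```text
t 6.80 tcp [ 0.5241 -0.1914  0.0514] yawx -83.78 tiltY [ 0.004 -0.002 -1.   ] q [-4.570e-01  6.090e-01  1.680e+00 -1.000e-03  8.470e-01  1.006e+00] F [-1.1  0.5 -2.1] T [-0.05  0.18  0.04] w 0.154
shift cm [-0.07  0.14 -0.02] rot [-0.0036  0.0021  0.0027]
```

Call:
play_rows(
  commands=[
    {"rx": 0,"ry": 0,"rz": 0,"x": 0,"y": -0.5,"z": 0,"jaw": 0},
    {"rx": 0,"ry": 0,"rz": 0,"x": 0,"y": -1.5,"z": 0,"jaw": 0},
    {"rx": 0,"ry": 0,"rz": 0,"x": 0,"y": -2.5,"z": 0,"jaw": 0},
    {"rx": 0,"ry": 0,"rz": 0,"x": 0,"y": -3.0,"z": 0,"jaw": 0},
    {"rx": 0,"ry": 0,"rz": 0,"x": 0,"y": -3.0,"z": 0,"jaw": 0},
    {"rx": 0,"ry": 0,"rz": 0,"x": 0,"y": -3.0,"z": 0,"jaw": 0},
    {"rx": 0,"ry": 0,"rz": 0,"x": 0,"y": -2.0,"z": 0,"jaw": 0},
    {"rx": 0,"ry": 0,"rz": 0,"x": 0,"y": 0,"z": 0,"jaw": 0},
    {"rx": 0,"ry": 0,"rz": 0,"x": 0,"y": 0,"z": 0,"jaw": 0},
  ],
  squeeze=30,
)

```text
t: 7.55
tcp_pos: [0.5207, -0.1897, 0.2132]
orientation: [-1.26, 1.131, -1.127]
force: [-0.8, 1.3, -5.7]
width: 0.129
```

```bash
python3 - <<'E'
from h import *
plan([.5244,.1463,.21],-40)
snap('side','side1')
E
```

```text
t 7.55 tcp [ 0.5207 -0.1897  0.2132] yawx -83.78 tiltY [-0.003  0.001 -1.   ] q [-4.570e-01  3.960e-01  1.521e+00 -1.000e-03  1.227e+00  1.006e+00] F [-0.8  1.3 -5.7] T [-0.06  0.16  0.06] w 0.129
shift cm [-33.36   0.34   4.01] rot [ 0.0019 -0.7641 -0.0019]
```

View pics/side1.png

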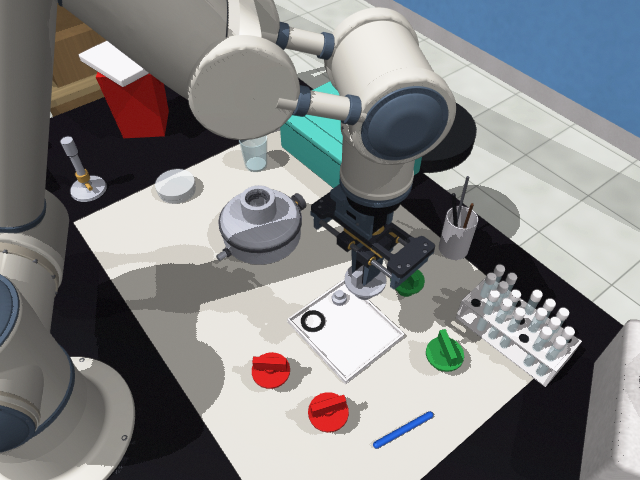

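The plug is lifted and hangs at about (367,283) in the side view; the cap and gasket are undisturbed. Now across to the port.

Call:
play_rows(
  commands=[
    {"rx": 0,"ry": 0,"rz": 0,"x": -1.5,"y": 0,"z": 0.2,"jaw": 0},
    {"rx": 0,"ry": 0,"rz": 0,"x": -3.0,"y": 0,"z": 0.4,"jaw": 0},
    {"rx": 0,"ry": 0,"rz": 0,"x": -3.8,"y": 0,"z": 0.5,"jaw": 0},
    {"rx": 0,"ry": 0,"rz": 0,"x": -3.8,"y": 0,"z": 0.5,"jaw": 0},
    {"rx": 0,"ry": 0,"rz": 0,"x": -3.8,"y": 0,"z": 0.5,"jaw": 0},
    {"rx": 0,"ry": 0,"rz": 0,"x": -3.8,"y": 0,"z": 0.5,"jaw": 0},
    {"rx": 0,"ry": 0,"rz": 0,"x": -3.8,"y": 0,"z": 0.5,"jaw": 0},
    {"rx": 0,"ry": 0,"rz": 0,"x": -3.8,"y": 0,"z": 0.5,"jaw": 0},
    {"rx": 0,"ry": 0,"rz": 0,"x": -3.0,"y": 0,"z": 0.3,"jaw": 0},
    {"rx": 0,"ry": 0,"rz": 0,"x": -1.5,"y": 0,"z": 0.1,"jaw": 0},
    {"rx": 0,"ry": 0,"rz": 0,"x": 0,"y": 0,"z": 0,"jaw": 0},
  ],
  squeeze=30,
)

```text
t: 8.52
tcp_pos: [0.5175, 0.1438, 0.1951]
orientation: [-1.274, 1.155, -1.117]
force: [0.0, -0.2, -4.6]
width: 0.13
```

Call:
play_rows(
  commands=[
    {"rx": 0,"ry": -0.09,"rz": 0,"x": 0,"y": 0,"z": 0,"jaw": 0},
    {"rx": 0,"ry": -0.09,"rz": 0,"x": 0,"y": 0,"z": 0,"jaw": 0},
    {"rx": 0,"ry": -0.09,"rz": 0,"x": 0,"y": 0,"z": 0,"jaw": 0},
    {"rx": 0,"ry": -0.09,"rz": 0,"x": 0,"y": 0,"z": 0,"jaw": 0},
    {"rx": 0,"ry": -0.09,"rz": 0,"x": 0,"y": 0,"z": 0,"jaw": 0},
    {"rx": 0,"ry": -0.09,"rz": 0,"x": 0,"y": 0,"z": 0,"jaw": 0},
    {"rx": 0,"ry": -0.09,"rz": 0,"x": 0,"y": 0,"z": 0,"jaw": 0},
    {"rx": 0,"ry": -0.09,"rz": 0,"x": 0,"y": 0,"z": 0,"jaw": 0},
    {"rx": 0,"ry": 0,"rz": 0,"x": 0,"y": 0,"z": 0,"jaw": 0},
    {"rx": 0,"ry": 0,"rz": 0,"x": 0,"y": 0,"z": 0,"jaw": 0},
  ],
  squeeze=30,
)

```text
t: 9.35
tcp_pos: [0.5091, 0.1402, 0.1796]
orientation: [-1.519, 0.6, -0.521]
force: [0.1, 0.6, -4.3]
width: 0.13
```

```bash
python3 - <<'E'
from h import *
plan([.5244,.1463,.185],-40)
E
```

```text
t 9.35 tcp [0.5091 0.1402 0.1796] yawx -40.97 tiltY [-0.054 -0.003 -0.999] q [0.152 0.422 1.584 0.005 1.189 0.865] F [ 0.1  0.6 -4.3] T [-0.04  0.05  0.04] w 0.130
shift cm [ 0.73 -0.62  1.44] rot [ 0.0373 -0.0161 -0.0387]
```

Call:
play_rows(
  commands=[
    {"rx": 0.02,"ry": 0,"rz": -0.02,"x": 0.35,"y": -0.6,"z": 0.7,"jaw": 0},
    {"rx": 0.02,"ry": 0,"rz": -0.02,"x": 0.35,"y": -0.6,"z": 0.7,"jaw": 0},
  ],
  squeeze=30,
)

```text
t: 9.52
tcp_pos: [0.5235, 0.1454, 0.1892]
orientation: [-1.496, 0.563, -0.564]
force: [0.2, -0.6, -3.5]
width: 0.132
```

```bash
python3 - <<'E'
from h import *
plan([.5244,.1463,.185],-40)
E
```

```text
t 9.52 tcp [0.5235 0.1454 0.1892] yawx -41.29 tiltY [ 0.001 -0.    -1.   ] q [ 0.161  0.406  1.58  -0.     1.155  0.882] F [ 0.2 -0.6 -3.5] T [-0.09  0.13  0.01] w 0.132
shift cm [0.01 0.42 0.13] rot [-0.0005 -0.0226  0.0007]
```

Call:
play_rows(
  commands=[
    {"rx": 0,"ry": 0,"rz": 0,"x": 0,"y": 0,"z": 0,"jaw": 0},
    {"rx": 0,"ry": 0,"rz": 0,"x": 0,"y": 0,"z": 0,"jaw": 0},
    {"rx": 0,"ry": 0,"rz": 0,"x": 0,"y": 0,"z": 0,"jaw": 0},
  ],
  squeeze=30,
)

```text
t: 9.77
tcp_pos: [0.5253, 0.1462, 0.191]
orientation: [-1.492, 0.561, -0.572]
force: [0.0, 0.3, -4.0]
width: 0.131
```

```bash
python3 - <<'E'
from h import *
plan([.5244,.1463,.185],-40)
E
```

```text
t 9.77 tcp [0.5253 0.1462 0.191 ] yawx -41.50 tiltY [ 0.008  0.001 -1.   ] q [ 1.620e-01  4.030e-01  1.579e+00 -1.000e-03  1.152e+00  8.870e-01] F [ 0.   0.3 -4. ] T [-0.1   0.07 -0.02] w 0.131
shift cm [-0.08  0.6  -0.05] rot [-0.0055 -0.0261  0.0052]
```

```bash
python3 - <<'E'
from h import *
o,M=st()
for n in ['side','scene']:
    snap(n,n+'2'); P,a,f=cloud(n+'2'); q=P.reshape(-1,3); q=q[~np.isnan(q[:,0])]
    q=q[np.hypot(q[:,0]-.525,q[:,1]-.145)<.05]
    t=q[(q[:,2]>.17)&(q[:,2]<.19)]; print(n,np.histogram(q[:,2],bins=np.arange(.11,.22,.004))[0]); print((t.min(0)+t.max(0))/2,np.ptp(t,axis=0),cv2.minEnclosingCircle((t[:,:2]*1000).astype(np.float32)))
b=cv2.imread('pics/side2.png')[120:270,180:340]; c=cv2.imread('pics/scene2.png')[170:320,340:500]
cv2.imwrite('pics/crop2.png',np.hstack([cv2.resize(b,(400,375)),cv2.resize(c,(400,375))]))
E
```

```text
t 9.77 tcp [0.5253 0.1462 0.191 ] yawx -41.50 tiltY [ 0.008  0.001 -1.   ] q [ 1.620e-01  4.030e-01  1.579e+00 -1.000e-03  1.152e+00  8.870e-01] F [ 0.   0.3 -4. ] T [-0.1   0.07 -0.02] w 0.131
side [ 89 116 234  68   0   0   0   0   2  20  18  21  19   3   0   1  10  93
 325  15  10  23  25  34  29  31  80]
[0.52481455 0.14507699 0.18112304] [0.0685381  0.06956393 0.01697617] ((523.9471435546875, 144.95700073242188), 35.28477096557617)
scene [118 143 273  47   0   0   0   0  12  20  35  35  41  26   8   0  11 104
 317   8  13  46  48  50  47  54  81]
[0.53270435 0.14504203 0.18231404] [0.05794052 0.06661814 0.01198023] ((527.45458984375, 144.25424194335938), 34.998043060302734)
```

View pics/crop2.png

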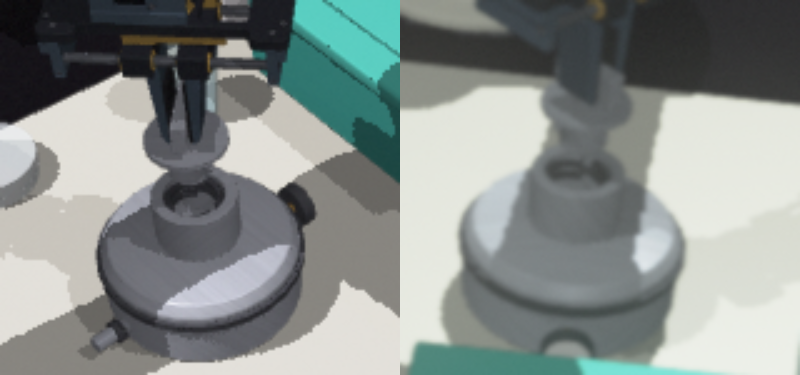

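The plug is upright and roughly over the port in both views. I'll centre it and descend.

Call:
play_rows(
  commands=[
    {"rx": -0.005,"ry": 0,"rz": 0.005,"x": -0.05,"y": 0.4,"z": -0.08,"jaw": 0},
    {"rx": 0,"ry": 0,"rz": 0,"x": 0,"y": 0.4,"z": 0,"jaw": 0},
    {"rx": 0,"ry": 0,"rz": 0,"x": 0,"y": 0.3,"z": 0,"jaw": 0},
    {"rx": 0,"ry": 0,"rz": 0,"x": 0,"y": 0,"z": 0,"jaw": 0},
  ],
  squeeze=30,
)

```text
t: 10.2
tcp_pos: [0.5238, 0.1457, 0.1784]
orientation: [-1.496, 0.568, -0.565]
force: [0.2, 0.1, -4.0]
width: 0.132
```

```bash
python3 - <<'E'
from h import *
plan([.5245,.1458,.160],-41.5)
E
```

```text
t 10.20 tcp [0.5238 0.1457 0.1784] yawx -41.50 tiltY [-0.002  0.    -1.   ] q [0.161 0.42  1.591 0.    1.133 0.885] F [ 0.2  0.1 -4. ] T [-0.11  0.15 -0.08] w 0.132
shift cm [0.05 1.84 0.06] rot [ 0.0012 -0.     -0.0015]
```

Call:
play_rows(
  commands=[
    {"rx": 0,"ry": 0,"rz": 0,"x": 0.05,"y": 0.4,"z": 0.06,"jaw": 0},
    {"rx": 0,"ry": 0,"rz": 0,"x": 0,"y": 0.4,"z": 0,"jaw": 0},
    {"rx": 0,"ry": 0,"rz": 0,"x": 0,"y": 0.3,"z": 0,"jaw": 0},
    {"rx": 0,"ry": 0,"rz": 0,"x": 0,"y": 0.3,"z": 0,"jaw": 0},
  ],
  squeeze=30,
)

```text
t: 10.53
tcp_pos: [0.5247, 0.1458, 0.1629]
orientation: [-1.496, 0.568, -0.565]
force: [-0.1, -0.8, -2.9]
width: 0.128
```

```bash
python3 - <<'E'
from h import *
plan([.5245,.1458,.150],-41.5)
E
```

```text
t 10.53 tcp [0.5247 0.1458 0.1629] yawx -41.51 tiltY [-0.002 -0.    -1.   ] q [0.161 0.44  1.606 0.    1.097 0.885] F [-0.1 -0.8 -2.9] T [-0.1   0.13 -0.04] w 0.128
shift cm [-0.01  1.29 -0.01] rot [ 0.0014 -0.0002 -0.0015]
```

Free so far. I'll keep going in smaller steps.

Call:
play_rows(
  commands=[
    {"rx": 0,"ry": 0,"rz": 0,"x": 0,"y": 0.25,"z": 0,"jaw": 0},
    {"rx": 0,"ry": 0,"rz": 0,"x": 0,"y": 0.25,"z": 0,"jaw": 0},
  ],
  squeeze=30,
)

```text
t: 10.7
tcp_pos: [0.5245, 0.1458, 0.1571]
orientation: [-1.496, 0.569, -0.565]
force: [0.0, 0.3, -3.5]
width: 0.132
```

Call:
play_rows(
  commands=[
    {"rx": 0,"ry": 0,"rz": 0,"x": 0,"y": 0.2,"z": 0,"jaw": 0},
  ],
  squeeze=30,
)

```text
t: 10.78
tcp_pos: [0.5245, 0.1458, 0.1547]
orientation: [-1.497, 0.569, -0.565]
force: [0.3, 0.3, -3.5]
width: 0.128
```

Call:
play_rows(
  commands=[
    {"rx": 0,"ry": 0,"rz": 0,"x": 0,"y": 0.2,"z": 0,"jaw": 0},
  ],
  squeeze=30,
)

```text
t: 10.87
tcp_pos: [0.5245, 0.1458, 0.1525]
orientation: [-1.497, 0.569, -0.565]
force: [0.6, -0.1, -3.7]
width: 0.131
```

Call:
play_rows(
  commands=[
    {"rx": 0,"ry": 0,"rz": 0,"x": 0,"y": 0.15,"z": 0,"jaw": 0},
  ],
  squeeze=30,
)

```text
t: 10.95
tcp_pos: [0.5245, 0.1457, 0.1508]
orientation: [-1.497, 0.569, -0.565]
force: [-0.2, -0.2, -3.9]
width: 0.131
```

Call:
play_rows(
  commands=[
    {"rx": 0,"ry": 0,"rz": 0,"x": 0,"y": 0.1,"z": 0,"jaw": 0},
  ],
  squeeze=30,
)

```text
t: 11.03
tcp_pos: [0.5245, 0.1458, 0.1497]
orientation: [-1.496, 0.569, -0.565]
force: [-0.3, -0.7, 1.2]
width: 0.128
```

Call:
play_rows(
  commands=[
    {"rx": 0,"ry": 0,"rz": 0,"x": 0,"y": 0.1,"z": 0,"jaw": 0},
  ],
  squeeze=30,
)

```text
t: 11.12
tcp_pos: [0.5249, 0.1457, 0.1489]
orientation: [-1.496, 0.568, -0.566]
force: [-0.2, -0.9, 3.8]
width: 0.132
```

Call:
play_rows(
  commands=[
    {"rx": 0,"ry": 0,"rz": 0,"x": 0,"y": 0.1,"z": 0,"jaw": 0},
  ],
  squeeze=30,
)

```text
t: 11.2
tcp_pos: [0.5254, 0.1457, 0.1483]
orientation: [-1.496, 0.567, -0.566]
force: [-1.2, -1.9, 7.7]
width: 0.13
```

Call:
play_rows(
  commands=[
    {"rx": 0,"ry": 0,"rz": 0,"x": 0,"y": 0.1,"z": 0,"jaw": 0},
  ],
  squeeze=30,
)

```text
t: 11.28
tcp_pos: [0.5257, 0.1456, 0.1477]
orientation: [-1.496, 0.567, -0.567]
force: [-4.2, -1.4, 10.7]
width: 0.129
```

Contact at TCP z ≈ 0.150, so the flange is about 16 mm up: on a ramp, near its high end. I'll ease off and turn back.

Call:
play_rows(
  commands=[
    {"rx": 0,"ry": 0,"rz": 0,"x": 0,"y": -0.1,"z": 0,"jaw": 0},
    {"rx": 0,"ry": -0.04,"rz": 0,"x": -0.05,"y": 0,"z": -0.05,"jaw": 0},
  ],
  squeeze=30,
)

```text
t: 11.45
tcp_pos: [0.5254, 0.1455, 0.1491]
orientation: [-1.503, 0.536, -0.538]
force: [2.8, -0.5, 1.7]
width: 0.131
```

```bash
python3 - <<'E'
from h import *
plan([.5246,.1458,.150],-45)
E
```

```text
t 11.45 tcp [0.5254 0.1455 0.1491] yawx -39.30 tiltY [ 0.001 -0.    -1.   ] q [ 0.161  0.457  1.623 -0.     1.06   0.847] F [ 2.8 -0.5  1.7] T [-0.25 -0.57 -0.36] w 0.131
shift cm [-0.08 -0.09 -0.03] rot [-0.0008  0.0995  0.001 ]
```

Call:
play_rows(
  commands=[
    {"rx": 0,"ry": -0.05,"rz": 0,"x": 0,"y": 0,"z": 0,"jaw": 0},
    {"rx": 0,"ry": -0.05,"rz": 0,"x": 0,"y": 0,"z": 0,"jaw": 0},
  ],
  squeeze=30,
)

```text
t: 11.62
tcp_pos: [0.5263, 0.1457, 0.1501]
orientation: [-1.521, 0.454, -0.459]
force: [2.1, 2.5, 1.2]
width: 0.131
```

```bash
python3 - <<'E'
from h import *
plan([.5246,.1458,.150],-35)
E
```

```text
t 11.62 tcp [0.5263 0.1457 0.1501] yawx -33.39 tiltY [ 0.004  0.001 -1.   ] q [ 0.161  0.456  1.622 -0.     1.06   0.743] F [2.1 2.5 1.2] T [ 0.3  -0.32 -0.06] w 0.131
shift cm [-0.15  0.01 -0.08] rot [-0.0025  0.0281  0.0027]
```

Call:
play_rows(
  commands=[
    {"rx": 0,"ry": -0.06,"rz": 0,"x": -0.03,"y": 0.02,"z": -0.02,"jaw": 0},
    {"rx": 0,"ry": -0.06,"rz": 0,"x": 0,"y": 0.02,"z": 0,"jaw": 0},
    {"rx": 0,"ry": -0.06,"rz": 0,"x": 0,"y": 0.02,"z": 0,"jaw": 0},
  ],
  squeeze=30,
)

```text
t: 11.87
tcp_pos: [0.5265, 0.1459, 0.1502]
orientation: [-1.547, 0.305, -0.313]
force: [-0.9, -0.2, -3.9]
width: 0.132
```

```bash
python3 - <<'E'
from h import *
plan([.5252,.1458,.150],-35)
E
```

```text
t 11.87 tcp [0.5265 0.1459 0.1502] yawx -22.60 tiltY [ 0.005  0.001 -1.   ] q [0.161 0.455 1.623 0.    1.058 0.555] F [-0.9 -0.2 -3.9] T [-0.18  0.1  -0.02] w 0.132
shift cm [-0.12  0.02 -0.06] rot [-0.0034  0.2165  0.0041]
```

The load vanished, so the studs ran off an edge. I'll stop turning and follow down.

Call:
play_rows(
  commands=[
    {"rx": -0.003,"ry": 0,"rz": 0.003,"x": -0.08,"y": 0.1,"z": -0.04,"jaw": 0},
    {"rx": 0,"ry": 0,"rz": 0,"x": 0,"y": 0.15,"z": 0,"jaw": 0},
  ],
  squeeze=30,
)

```text
t: 12.03
tcp_pos: [0.5255, 0.1459, 0.1477]
orientation: [-1.549, 0.307, -0.309]
force: [-0.2, -0.7, -3.8]
width: 0.129
```

```bash
python3 - <<'E'
from h import *
plan([.5252,.1458,.145],-35)
E
```

```text
t 12.03 tcp [0.5255 0.1459 0.1477] yawx -22.50 tiltY [ 0.001 -0.001 -1.   ] q [ 1.620e-01  4.590e-01  1.624e+00 -1.000e-03  1.058e+00  5.550e-01] F [-0.2 -0.7 -3.8] T [-0.24  0.1   0.06] w 0.129
shift cm [-0.02  0.27 -0.02] rot [1.000e-04 2.182e-01 1.200e-03]
```

Call:
play_rows(
  commands=[
    {"rx": 0,"ry": 0,"rz": 0,"x": 0,"y": 0.12,"z": 0,"jaw": 0},
  ],
  squeeze=30,
)

```text
t: 12.12
tcp_pos: [0.5254, 0.1459, 0.1463]
orientation: [-1.549, 0.309, -0.31]
force: [0.7, -1.0, -3.1]
width: 0.131
```

Call:
play_rows(
  commands=[
    {"rx": 0,"ry": 0,"rz": 0,"x": 0,"y": 0.1,"z": 0,"jaw": 0},
  ],
  squeeze=30,
)

```text
t: 12.2
tcp_pos: [0.5254, 0.1458, 0.145]
orientation: [-1.549, 0.31, -0.311]
force: [1.3, -0.5, -3.6]
width: 0.129
```

Call:
play_rows(
  commands=[
    {"rx": 0,"ry": 0,"rz": 0,"x": 0,"y": 0.1,"z": 0,"jaw": 0},
  ],
  squeeze=30,
)

```text
t: 12.28
tcp_pos: [0.5255, 0.1459, 0.1442]
orientation: [-1.549, 0.311, -0.313]
force: [-5.4, -1.1, 21.4]
width: 0.13
```

Call:
play_rows(
  commands=[
    {"rx": 0,"ry": 0,"rz": 0,"x": 0,"y": 0.1,"z": 0,"jaw": 0},
  ],
  squeeze=30,
)

```text
t: 12.37
tcp_pos: [0.5256, 0.1459, 0.144]
orientation: [-1.549, 0.311, -0.314]
force: [-8.5, -2.2, 29.1]
width: 0.127
```

Call:
play_rows(
  commands=[
    {"rx": 0,"ry": 0,"rz": 0,"x": 0,"y": 0.08,"z": 0,"jaw": 0},
  ],
  squeeze=30,
)

```text
t: 12.45
tcp_pos: [0.5256, 0.1459, 0.1441]
orientation: [-1.548, 0.312, -0.315]
force: [-6.4, -2.0, 18.1]
width: 0.131
```

Call:
play_rows(
  commands=[
    {"rx": 0,"ry": 0,"rz": 0,"x": 0,"y": 0.08,"z": 0,"jaw": 0},
  ],
  squeeze=30,
)

```text
t: 12.53
tcp_pos: [0.5255, 0.1459, 0.1442]
orientation: [-1.548, 0.312, -0.316]
force: [-5.2, -2.4, 14.5]
width: 0.131
```

```bash
python3 - <<'E'
from h import *
plan([.5252,.1458,.139],-35)
E
```

```text
t 12.53 tcp [0.5255 0.1459 0.1442] yawx -22.92 tiltY [ 0.002 -0.001 -1.   ] q [ 1.620e-01  4.630e-01  1.629e+00 -1.000e-03  1.047e+00  5.630e-01] F [-5.2 -2.4 14.5] T [-0.43  1.29  0.08] w 0.131
shift cm [-0.03  0.52 -0.02] rot [-0.0005  0.2108  0.0024]
```

That was about a 5–6 mm slip (flange now about 10 mm up): off a tooth's top onto the low end of a ramp, not the start. I'll ease off and climb the ramp anticlockwise.

Call:
play_rows(
  commands=[
    {"rx": 0,"ry": 0,"rz": 0,"x": 0,"y": -0.08,"z": 0,"jaw": 0},
    {"rx": 0,"ry": -0.05,"rz": 0,"x": 0,"y": -0.02,"z": 0,"jaw": 0},
    {"rx": 0,"ry": -0.05,"rz": 0,"x": 0,"y": -0.02,"z": 0,"jaw": 0},
  ],
  squeeze=30,
)

```text
t: 12.78
tcp_pos: [0.5254, 0.1459, 0.1457]
orientation: [-1.558, 0.235, -0.239]
force: [0.4, 0.3, -4.0]
width: 0.13
```

```bash
python3 - <<'E'
from h import *
plan([.5252,.1458,.145],-20)
E
```

```text
t 12.78 tcp [0.5254 0.1459 0.1457] yawx -17.29 tiltY [ 0.003 -0.001 -1.   ] q [ 1.620e-01  4.610e-01  1.628e+00 -1.000e-03  1.050e+00  4.640e-01] F [ 0.4  0.3 -4. ] T [-0.08  0.01  0.04] w 0.130
shift cm [-0.02  0.07 -0.01] rot [-0.0003  0.0473  0.0028]
```

Call:
play_rows(
  commands=[
    {"rx": 0,"ry": -0.05,"rz": 0,"x": 0,"y": 0.05,"z": 0,"jaw": 0},
    {"rx": 0,"ry": -0.05,"rz": 0,"x": 0,"y": 0.03,"z": 0,"jaw": 0},
  ],
  squeeze=30,
)

```text
t: 12.95
tcp_pos: [0.5257, 0.146, 0.145]
orientation: [-1.565, 0.153, -0.159]
force: [-1.7, -1.9, 6.2]
width: 0.129
```

```bash
python3 - <<'E'
from h import *
plan([.5252,.1458,.145],-20)
E
```

```text
t 12.95 tcp [0.5257 0.146  0.145 ] yawx -11.39 tiltY [ 0.003 -0.    -1.   ] q [ 1.620e-01  4.620e-01  1.628e+00 -1.000e-03  1.048e+00  3.610e-01] F [-1.7 -1.9  6.2] T [-0.6   0.22 -0.25] w 0.129
shift cm [-0.05  0.   -0.02] rot [-0.0005  0.1504  0.0033]
```

Call:
play_rows(
  commands=[
    {"rx": 0,"ry": -0.05,"rz": 0,"x": 0,"y": 0.03,"z": 0,"jaw": 0},
    {"rx": 0,"ry": -0.05,"rz": 0,"x": 0,"y": 0.02,"z": 0,"jaw": 0},
  ],
  squeeze=30,
)

```text
t: 13.12
tcp_pos: [0.5264, 0.1459, 0.1454]
orientation: [-1.57, 0.071, -0.079]
force: [-2.1, -2.0, 6.0]
width: 0.131
```

```bash
python3 - <<'E'
from h import *
plan([.5252,.1458,.145],-20)
E
```

```text
t 13.12 tcp [0.5264 0.1459 0.1454] yawx -5.48 tiltY [ 0.005 -0.    -1.   ] q [ 1.620e-01  4.620e-01  1.628e+00 -1.000e-03  1.047e+00  2.580e-01] F [-2.1 -2.   6. ] T [-0.45  0.54 -0.16] w 0.131
shift cm [-0.12  0.04 -0.02] rot [-0.0008  0.2535  0.0049]
```

Call:
play_rows(
  commands=[
    {"rx": 0,"ry": -0.05,"rz": 0.003,"x": -0.06,"y": 0,"z": 0,"jaw": 0},
    {"rx": 0,"ry": -0.05,"rz": 0,"x": -0.03,"y": 0,"z": 0,"jaw": 0},
    {"rx": 0,"ry": -0.05,"rz": 0,"x": -0.02,"y": 0,"z": 0,"jaw": 0},
  ],
  squeeze=30,
)

```text
t: 13.37
tcp_pos: [0.526, 0.1457, 0.1461]
orientation: [-1.571, -0.049, 0.044]
force: [-1.5, -0.7, 0.6]
width: 0.132
```

```bash
python3 - <<'E'
from h import *
plan([.5252,.1458,.145],0)
E
```

```text
t 13.37 tcp [0.526  0.1457 0.1461] yawx 3.40 tiltY [ 0.004 -0.    -1.   ] q [ 1.610e-01  4.610e-01  1.627e+00 -1.000e-03  1.051e+00  1.030e-01] F [-1.5 -0.7  0.6] T [-0.25  0.12 -0.09] w 0.132
shift cm [-0.08  0.11  0.01] rot [0.0004 0.0594 0.0036]
```

Call:
play_rows(
  commands=[
    {"rx": 0,"ry": -0.05,"rz": 0.003,"x": -0.04,"y": 0.01,"z": 0,"jaw": 0},
    {"rx": 0,"ry": -0.05,"rz": 0,"x": -0.03,"y": 0.01,"z": 0.01,"jaw": 0},
    {"rx": 0,"ry": -0.05,"rz": 0,"x": -0.02,"y": 0.01,"z": 0.01,"jaw": 0},
    {"rx": 0,"ry": -0.05,"rz": 0,"x": -0.02,"y": 0.01,"z": 0.01,"jaw": 0},
  ],
  squeeze=30,
)

```text
t: 13.7
tcp_pos: [0.5261, 0.1458, 0.1467]
orientation: [-1.562, -0.211, 0.206]
force: [-0.8, -0.8, 4.1]
width: 0.127
```

```bash
python3 - <<'E'
from h import *
plan([.5252,.1458,.147],0)
E
```

```text
t 13.70 tcp [0.5261 0.1458 0.1467] yawx 15.23 tiltY [ 0.003 -0.    -1.   ] q [ 1.620e-01  4.600e-01  1.626e+00 -1.000e-03  1.053e+00 -1.040e-01] F [-0.8 -0.8  4.1] T [-0.33  0.16 -0.15] w 0.127
shift cm [-0.08 -0.03  0.03] rot [0.0009 0.2658 0.0032]
```

Call:
play_rows(
  commands=[
    {"rx": 0,"ry": -0.05,"rz": 0,"x": -0.02,"y": 0.01,"z": 0.01,"jaw": 0},
    {"rx": 0,"ry": -0.05,"rz": 0,"x": -0.02,"y": 0.01,"z": 0.01,"jaw": 0},
    {"rx": 0,"ry": -0.05,"rz": 0,"x": -0.02,"y": 0.01,"z": 0.01,"jaw": 0},
    {"rx": 0,"ry": -0.05,"rz": 0,"x": -0.02,"y": 0.01,"z": 0.01,"jaw": 0},
  ],
  squeeze=30,
)

```text
t: 14.03
tcp_pos: [0.5262, 0.1458, 0.1474]
orientation: [-1.54, -0.375, 0.366]
force: [-0.6, 0.2, 3.9]
width: 0.123
```

```bash
python3 - <<'E'
from h import *
plan([.5252,.1458,.147],0)
E
```

```text
t 14.03 tcp [0.5262 0.1458 0.1474] yawx 27.06 tiltY [ 0.006 -0.    -1.   ] q [ 1.620e-01  4.580e-01  1.627e+00 -1.000e-03  1.051e+00 -3.100e-01] F [-0.6  0.2  3.9] T [-0.21  0.2  -0.11] w 0.123
shift cm [-0.09  0.04  0.04] rot [0.0016 0.4723 0.0056]
```

Call:
play_rows(
  commands=[
    {"rx": 0,"ry": -0.05,"rz": 0.004,"x": -0.02,"y": 0.01,"z": 0.01,"jaw": 0},
    {"rx": 0,"ry": -0.05,"rz": 0,"x": -0.02,"y": 0.01,"z": 0.02,"jaw": 0},
    {"rx": 0,"ry": -0.05,"rz": 0,"x": -0.02,"y": 0.01,"z": 0.02,"jaw": 0},
    {"rx": 0,"ry": -0.05,"rz": 0,"x": -0.02,"y": 0.01,"z": 0.02,"jaw": 0},
  ],
  squeeze=30,
)

```text
t: 14.37
tcp_pos: [0.5263, 0.146, 0.1481]
orientation: [-1.508, -0.535, 0.528]
force: [-0.8, -0.7, 2.8]
width: 0.131
```

```bash
python3 - <<'E'
from h import *
plan([.5252,.1458,.147],0)
E
```

```text
t 14.37 tcp [0.5263 0.146  0.1481] yawx 38.89 tiltY [ 0.005 -0.002 -1.   ] q [ 0.163  0.458  1.624 -0.003  1.054 -0.514] F [-0.8 -0.7  2.8] T [-0.35  0.16 -0.11] w 0.131
shift cm [-0.1   0.11  0.06] rot [0.0036 0.6787 0.0041]
```

Call:
play_rows(
  commands=[
    {"rx": 0,"ry": -0.05,"rz": 0,"x": -0.02,"y": 0.01,"z": 0.02,"jaw": 0},
    {"rx": 0,"ry": -0.05,"rz": 0,"x": -0.02,"y": 0.01,"z": 0.02,"jaw": 0},
    {"rx": 0,"ry": -0.05,"rz": 0,"x": -0.02,"y": 0.01,"z": 0.02,"jaw": 0},
    {"rx": 0,"ry": -0.05,"rz": 0,"x": -0.02,"y": 0.01,"z": 0.02,"jaw": 0},
  ],
  squeeze=30,
)

```text
t: 14.7
tcp_pos: [0.5263, 0.1461, 0.1488]
orientation: [-1.463, -0.697, 0.686]
force: [-0.5, -0.0, 2.9]
width: 0.132
```

```bash
python3 - <<'E'
from h import *
plan([.5252,.1458,.147],0)
E
```

```text
t 14.70 tcp [0.5263 0.1461 0.1488] yawx 50.72 tiltY [ 0.008 -0.001 -1.   ] q [ 0.163  0.456  1.626 -0.003  1.052 -0.72 ] F [-0.5 -0.   2.9] T [-0.18  0.19 -0.09] w 0.132
shift cm [-0.1   0.18  0.07] rot [0.0048 0.8852 0.0065]
```

Call:
play_rows(
  commands=[
    {"rx": 0.003,"ry": -0.05,"rz": 0.005,"x": -0.02,"y": 0.015,"z": 0.02,"jaw": 0},
    {"rx": 0,"ry": -0.05,"rz": 0,"x": -0.02,"y": 0.015,"z": 0.02,"jaw": 0},
    {"rx": 0,"ry": -0.05,"rz": 0,"x": -0.02,"y": 0.015,"z": 0.02,"jaw": 0},
  ],
  squeeze=30,
)

```text
t: 14.95
tcp_pos: [0.5266, 0.1459, 0.1493]
orientation: [-1.42, -0.813, 0.809]
force: [-0.8, -1.9, 2.1]
width: 0.125
```

Call:
play_rows(
  commands=[
    {"rx": 0,"ry": -0.05,"rz": 0,"x": -0.02,"y": 0.015,"z": 0.02,"jaw": 0},
    {"rx": 0,"ry": -0.05,"rz": 0,"x": -0.02,"y": 0.015,"z": 0.02,"jaw": 0},
  ],
  squeeze=30,
)

```text
t: 15.12
tcp_pos: [0.5265, 0.1455, 0.1493]
orientation: [-1.388, -0.892, 0.888]
force: [-1.2, -1.1, -0.8]
width: 0.129
```

```bash
python3 - <<'E'
from h import *
plan([.5252,.1458,.147],0)
E
```

```text
t 15.12 tcp [0.5265 0.1455 0.1493] yawx 65.51 tiltY [ 0.006 -0.004 -1.   ] q [ 0.163  0.457  1.623 -0.005  1.057 -0.977] F [-1.2 -1.1 -0.8] T [-0.24  0.   -0.  ] w 0.129
shift cm [-0.02  0.23  0.13] rot [0.0067 1.1434 0.0028]
```

Call:
play_rows(
  commands=[
    {"rx": 0.005,"ry": -0.03,"rz": 0,"x": 0,"y": 0.03,"z": 0.05,"jaw": 0},
  ],
  squeeze=30,
)

```text
t: 15.2
tcp_pos: [0.5262, 0.1457, 0.1491]
orientation: [-1.373, -0.914, 0.913]
force: [-0.0, -0.4, -2.9]
width: 0.134
```

```bash
python3 - <<'E'
from h import *
plan([.5252,.1458,.147],0)
E
```

```text
t 15.20 tcp [0.5262 0.1457 0.1491] yawx 67.36 tiltY [ 0.002 -0.002 -1.   ] q [ 0.162  0.458  1.621 -0.002  1.061 -1.012] F [-0.  -0.4 -2.9] T [ 0.01 -0.06  0.04] w 0.134
shift cm [-0.03  0.2   0.09] rot [2.6000e-03 1.1756e+00 3.0000e-04]
```

Unloading, which suggests the edge. I'll push down gently at this angle.

Call:
play_rows(
  commands=[
    {"rx": 0,"ry": 0,"rz": 0,"x": 0,"y": 0.08,"z": 0.05,"jaw": 0},
  ],
  squeeze=30,
)

```text
t: 15.28
tcp_pos: [0.526, 0.1459, 0.1483]
orientation: [-1.373, -0.915, 0.914]
force: [0.9, -0.8, 2.0]
width: 0.129
```

Call:
play_rows(
  commands=[
    {"rx": 0,"ry": 0,"rz": 0,"x": 0,"y": 0.08,"z": 0.02,"jaw": 0},
  ],
  squeeze=30,
)

```text
t: 15.37
tcp_pos: [0.526, 0.146, 0.1478]
orientation: [-1.374, -0.914, 0.912]
force: [-1.8, -0.4, 10.7]
width: 0.129
```

```bash
python3 - <<'E'
from h import *
plan([.5252,.1458,.147],0)
E
```

```text
t 15.37 tcp [0.526  0.146  0.1478] yawx 67.33 tiltY [ 0.003 -0.002 -1.   ] q [ 0.163  0.459  1.624 -0.002  1.057 -1.011] F [-1.8 -0.4 10.7] T [-0.1   0.63  0.12] w 0.129
shift cm [-0.05  0.08  0.07] rot [0.003  1.1751 0.0012]
```

Call:
play_rows(
  commands=[
    {"rx": 0,"ry": -0.05,"rz": 0,"x": 0,"y": 0,"z": 0.02,"jaw": 0},
  ],
  squeeze=30,
)

```text
t: 15.45
tcp_pos: [0.5258, 0.1461, 0.1477]
orientation: [-1.357, -0.95, 0.948]
force: [0.6, 0.5, -3.6]
width: 0.131
```

Call:
play_rows(
  commands=[
    {"rx": 0,"ry": -0.03,"rz": 0,"x": 0,"y": 0.02,"z": 0.02,"jaw": 0},
  ],
  squeeze=30,
)

```text
t: 15.53
tcp_pos: [0.5256, 0.1462, 0.1474]
orientation: [-1.346, -0.973, 0.971]
force: [1.1, -0.8, -3.9]
width: 0.13
```

```bash
python3 - <<'E'
from h import *
plan([.5252,.1458,.147],0)
E
```

```text
t 15.53 tcp [0.5256 0.1462 0.1474] yawx 71.78 tiltY [ 0.003 -0.002 -1.   ] q [ 0.163  0.459  1.625 -0.002  1.055 -1.088] F [ 1.1 -0.8 -3.9] T [-0.1   0.02 -0.04] w 0.130
shift cm [-0.05  0.04  0.03] rot [0.0032 1.2528 0.0013]
```

Contact is gone: off the high end. Following the drop straight down, stepwise.

Call:
play_rows(
  commands=[
    {"rx": 0,"ry": 0,"rz": 0,"x": 0,"y": 0.12,"z": 0,"jaw": 0},
  ],
  squeeze=30,
)

```text
t: 15.62
tcp_pos: [0.5255, 0.1461, 0.1461]
orientation: [-1.346, -0.973, 0.971]
force: [-1.1, -2.1, -1.8]
width: 0.13
```

Call:
play_rows(
  commands=[
    {"rx": 0,"ry": 0,"rz": 0,"x": 0,"y": 0.1,"z": 0,"jaw": 0},
  ],
  squeeze=30,
)

```text
t: 15.7
tcp_pos: [0.5253, 0.146, 0.1449]
orientation: [-1.347, -0.971, 0.97]
force: [-0.8, -2.2, -1.7]
width: 0.129
```

Call:
play_rows(
  commands=[
    {"rx": 0,"ry": 0,"rz": 0,"x": 0,"y": 0.08,"z": 0,"jaw": 0},
  ],
  squeeze=30,
)

```text
t: 15.78
tcp_pos: [0.5252, 0.146, 0.1438]
orientation: [-1.348, -0.97, 0.969]
force: [-0.7, -1.2, -1.8]
width: 0.135
```

Call:
play_rows(
  commands=[
    {"rx": 0,"ry": 0,"rz": 0,"x": 0,"y": 0.08,"z": 0,"jaw": 0},
  ],
  squeeze=30,
)

```text
t: 15.87
tcp_pos: [0.5252, 0.1459, 0.1428]
orientation: [-1.348, -0.969, 0.968]
force: [0.3, -0.6, -3.1]
width: 0.128
```

Call:
play_rows(
  commands=[
    {"rx": 0,"ry": 0,"rz": 0,"x": 0,"y": 0.08,"z": 0,"jaw": 0},
  ],
  squeeze=30,
)

```text
t: 15.95
tcp_pos: [0.5252, 0.146, 0.1418]
orientation: [-1.348, -0.968, 0.967]
force: [0.3, -0.3, -4.4]
width: 0.128
```

Call:
play_rows(
  commands=[
    {"rx": 0,"ry": 0,"rz": 0,"x": 0,"y": 0.08,"z": 0,"jaw": 0},
  ],
  squeeze=30,
)

```text
t: 16.03
tcp_pos: [0.5251, 0.1461, 0.1407]
orientation: [-1.349, -0.967, 0.967]
force: [0.4, 0.0, -3.3]
width: 0.127
```

Call:
play_rows(
  commands=[
    {"rx": 0,"ry": 0,"rz": 0,"x": 0,"y": 0.06,"z": 0,"jaw": 0},
  ],
  squeeze=30,
)

```text
t: 16.12
tcp_pos: [0.5251, 0.1462, 0.14]
orientation: [-1.348, -0.967, 0.966]
force: [-0.2, -0.6, -3.8]
width: 0.131
```

```bash
python3 - <<'E'
from h import *
plan([.5252,.1458,.139],71.8)
E
```

```text
t 16.12 tcp [0.5251 0.1462 0.14  ] yawx 71.36 tiltY [ 0.002 -0.002 -1.   ] q [ 0.163  0.469  1.633 -0.003  1.038 -1.081] F [-0.2 -0.6 -3.8] T [-0.01 -0.02  0.  ] w 0.131
shift cm [-0.03  0.1  -0.02] rot [ 0.0023 -0.0077 -0.0014]
```

Call:
play_rows(
  commands=[
    {"rx": 0,"ry": 0,"rz": 0,"x": 0,"y": 0.05,"z": 0,"jaw": 0},
  ],
  squeeze=30,
)

```text
t: 16.2
tcp_pos: [0.5251, 0.1462, 0.1395]
orientation: [-1.349, -0.967, 0.966]
force: [-1.6, 0.0, 7.9]
width: 0.134
```

Call:
play_rows(
  commands=[
    {"rx": 0,"ry": 0,"rz": 0,"x": 0,"y": 0.05,"z": 0,"jaw": 0},
  ],
  squeeze=30,
)

```text
t: 16.28
tcp_pos: [0.5252, 0.1462, 0.1393]
orientation: [-1.349, -0.967, 0.966]
force: [-4.5, -1.3, 12.7]
width: 0.13
```

Call:
play_rows(
  commands=[
    {"rx": 0,"ry": 0,"rz": 0,"x": 0,"y": 0.04,"z": 0,"jaw": 0},
  ],
  squeeze=30,
)

```text
t: 16.37
tcp_pos: [0.5252, 0.1462, 0.1394]
orientation: [-1.349, -0.967, 0.966]
force: [-3.7, -1.9, 7.3]
width: 0.131
```

The plug landed at TCP z ≈ 0.1394, a drop of about 10 mm: this is the thread start. Screwing forward now.

Call:
play_rows(
  commands=[
    {"rx": 0,"ry": 0.03,"rz": 0,"x": 0,"y": -0.02,"z": 0,"jaw": 0},
    {"rx": 0,"ry": 0.04,"rz": 0,"x": 0,"y": 0.01,"z": 0,"jaw": 0},
  ],
  squeeze=30,
)

```text
t: 16.53
tcp_pos: [0.5253, 0.1463, 0.1399]
orientation: [-1.374, -0.914, 0.912]
force: [0.4, 0.6, -4.0]
width: 0.129
```

```bash
python3 - <<'E'
from h import *
plan([.5252,.1460,.139],71.8)
E
```

```text
t 16.53 tcp [0.5253 0.1463 0.1399] yawx 67.28 tiltY [ 0.003 -0.002 -1.   ] q [ 0.164  0.469  1.634 -0.002  1.037 -1.009] F [ 0.4  0.6 -4. ] T [-0.01 -0.01 -0.01] w 0.129
shift cm [-0.03  0.09 -0.01] rot [ 0.0032 -0.0789 -0.0006]
```

Call:
play_rows(
  commands=[
    {"rx": 0,"ry": 0.05,"rz": 0,"x": 0,"y": 0.03,"z": 0,"jaw": 0},
    {"rx": 0,"ry": 0.05,"rz": 0,"x": 0,"y": 0.03,"z": 0,"jaw": 0},
  ],
  squeeze=30,
)

```text
t: 16.7
tcp_pos: [0.5253, 0.1464, 0.1393]
orientation: [-1.408, -0.835, 0.832]
force: [0.3, 0.2, -3.0]
width: 0.129
```

```bash
python3 - <<'E'
from h import *
plan([.5252,.1460,.139],71.8)
E
```

```text
t 16.70 tcp [0.5253 0.1464 0.1393] yawx 61.30 tiltY [ 0.003 -0.001 -1.   ] q [ 0.164  0.469  1.634 -0.002  1.035 -0.905] F [ 0.3  0.2 -3. ] T [-0.1   0.02 -0.03] w 0.129
shift cm [-0.04  0.03 -0.01] rot [ 3.500e-03 -1.832e-01 -1.000e-04]
```

Call:
play_rows(
  commands=[
    {"rx": 0.003,"ry": 0.05,"rz": 0,"x": 0,"y": 0.04,"z": 0,"jaw": 0},
    {"rx": 0,"ry": 0.05,"rz": 0,"x": 0,"y": 0.03,"z": 0,"jaw": 0},
  ],
  squeeze=30,
)

```text
t: 16.87
tcp_pos: [0.5254, 0.1467, 0.1387]
orientation: [-1.437, -0.753, 0.751]
force: [-1.0, -0.2, -0.4]
width: 0.129
```

```bash
python3 - <<'E'
from h import *
plan([.5252,.1460,.139],71.8)
E
```

```text
t 16.87 tcp [0.5254 0.1467 0.1387] yawx 55.26 tiltY [ 0.001  0.001 -1.   ] q [ 0.163  0.471  1.633  0.     1.037 -0.802] F [-1.  -0.2 -0.4] T [0.15 0.14 0.05] w 0.129
shift cm [-0.07 -0.03 -0.02] rot [ 0.0004 -0.2886  0.0008]
```

Call:
play_rows(
  commands=[
    {"rx": 0,"ry": 0.05,"rz": 0,"x": 0,"y": 0.03,"z": 0,"jaw": 0},
    {"rx": 0,"ry": 0.05,"rz": 0,"x": 0,"y": 0.03,"z": 0,"jaw": 0},
    {"rx": 0,"ry": 0.05,"rz": 0,"x": 0,"y": 0.03,"z": 0,"jaw": 0},
  ],
  squeeze=30,
)

```text
t: 17.12
tcp_pos: [0.5253, 0.1468, 0.1381]
orientation: [-1.477, -0.631, 0.629]
force: [-1.8, -0.8, 1.4]
width: 0.133
```

```bash
python3 - <<'E'
from h import *
plan([.5252,.1460,.139],71.8)
E
```

```text
t 17.12 tcp [0.5253 0.1468 0.1381] yawx 46.21 tiltY [ 0.001  0.001 -1.   ] q [ 1.630e-01  4.720e-01  1.634e+00  1.000e-03  1.035e+00 -6.440e-01] F [-1.8 -0.8  1.4] T [-0.14  0.39  0.11] w 0.133
shift cm [-0.07 -0.09 -0.05] rot [ 3.000e-04 -4.466e-01  1.000e-03]
```

Call:
play_rows(
  commands=[
    {"rx": 0,"ry": 0.05,"rz": 0,"x": -0.02,"y": 0.025,"z": -0.02,"jaw": 0},
    {"rx": 0,"ry": 0.05,"rz": 0,"x": -0.02,"y": 0.025,"z": -0.02,"jaw": 0},
    {"rx": 0,"ry": 0.05,"rz": 0,"x": 0,"y": 0.025,"z": 0,"jaw": 0},
    {"rx": 0,"ry": 0.05,"rz": 0,"x": 0,"y": 0.025,"z": 0,"jaw": 0},
  ],
  squeeze=30,
)

```text
t: 17.45
tcp_pos: [0.5255, 0.1468, 0.1375]
orientation: [-1.519, -0.468, 0.465]
force: [-1.4, 0.2, -1.4]
width: 0.13
```

```bash
python3 - <<'E'
from h import *
plan([.5252,.1460,.137],71.8)
E
```

```text
t 17.45 tcp [0.5255 0.1468 0.1375] yawx 34.12 tiltY [ 0.002  0.002 -1.   ] q [ 0.162  0.472  1.635  0.002  1.032 -0.434] F [-1.4  0.2 -1.4] T [0.07 0.24 0.07] w 0.130
shift cm [-0.07  0.05 -0.04] rot [ 4.000e-04 -6.576e-01  2.400e-03]
```

Call:
play_rows(
  commands=[
    {"rx": 0,"ry": 0.05,"rz": 0,"x": -0.01,"y": 0.025,"z": -0.01,"jaw": 0},
    {"rx": 0,"ry": 0.05,"rz": 0,"x": -0.01,"y": 0.025,"z": -0.01,"jaw": 0},
    {"rx": 0,"ry": 0.05,"rz": 0,"x": 0,"y": 0.025,"z": 0,"jaw": 0},
    {"rx": 0,"ry": 0.05,"rz": 0,"x": 0,"y": 0.025,"z": 0,"jaw": 0},
  ],
  squeeze=30,
)

```text
t: 17.78
tcp_pos: [0.5255, 0.1468, 0.1368]
orientation: [-1.548, -0.304, 0.3]
force: [-1.4, -0.8, -0.7]
width: 0.126
```

```bash
python3 - <<'E'
from h import *
plan([.5252,.1460,.137],71.8)
E
```

```text
t 17.78 tcp [0.5255 0.1468 0.1368] yawx 22.04 tiltY [ 0.002  0.002 -1.   ] q [ 0.162  0.473  1.636  0.002  1.03  -0.224] F [-1.4 -0.8 -0.7] T [-0.24  0.36  0.03] w 0.126
shift cm [-0.06 -0.02 -0.06] rot [ 0.     -0.8684  0.0031]
```

Call:
play_rows(
  commands=[
    {"rx": 0,"ry": 0.05,"rz": 0.002,"x": -0.01,"y": 0.025,"z": -0.02,"jaw": 0},
    {"rx": 0,"ry": 0.05,"rz": 0,"x": 0,"y": 0.025,"z": -0.02,"jaw": 0},
    {"rx": 0,"ry": 0.05,"rz": 0,"x": 0,"y": 0.025,"z": 0,"jaw": 0},
    {"rx": 0,"ry": 0.05,"rz": 0,"x": 0,"y": 0.025,"z": 0,"jaw": 0},
  ],
  squeeze=30,
)

```text
t: 18.12
tcp_pos: [0.5257, 0.1467, 0.1361]
orientation: [-1.565, -0.137, 0.136]
force: [-2.2, -0.6, -0.5]
width: 0.128
```

```bash
python3 - <<'E'
from h import *
plan([.5252,.1460,.136],71.8)
E
```

```text
t 18.12 tcp [0.5257 0.1467 0.1361] yawx 9.96 tiltY [ 0.001  0.002 -1.   ] q [ 0.162  0.475  1.635  0.002  1.03  -0.013] F [-2.2 -0.6 -0.5] T [-0.26  0.38  0.05] w 0.128
shift cm [-0.06  0.01 -0.07] rot [-0.0011 -1.0793  0.002 ]
```

Call:
play_rows(
  commands=[
    {"rx": 0,"ry": 0.05,"rz": 0,"x": -0.01,"y": 0.03,"z": -0.01,"jaw": 0},
    {"rx": 0,"ry": 0.05,"rz": 0,"x": 0,"y": 0.03,"z": -0.01,"jaw": 0},
    {"rx": 0,"ry": 0.05,"rz": 0,"x": 0,"y": 0.03,"z": 0,"jaw": 0},
    {"rx": 0,"ry": 0.05,"rz": 0,"x": 0,"y": 0.03,"z": 0,"jaw": 0},
  ],
  squeeze=30,
)

```text
t: 18.45
tcp_pos: [0.5258, 0.1467, 0.1353]
orientation: [-1.568, 0.028, -0.03]
force: [-1.5, -1.9, 0.3]
width: 0.127
```

```bash
python3 - <<'E'
from h import *
plan([.5252,.1460,.136],71.8)
E
```

```text
t 18.45 tcp [0.5258 0.1467 0.1353] yawx -2.11 tiltY [ 0.001  0.002 -1.   ] q [0.161 0.476 1.637 0.002 1.027 0.197] F [-1.5 -1.9  0.3] T [-0.37  0.31  0.06] w 0.127
shift cm [-0.05 -0.07 -0.08] rot [-1.20e-03 -1.29e+00  2.70e-03]
```

Nearing the end, so slower with checks on the torque.

Call:
play_rows(
  commands=[
    {"rx": 0,"ry": 0.05,"rz": 0.002,"x": 0,"y": 0.03,"z": -0.01,"jaw": 0},
    {"rx": 0,"ry": 0.05,"rz": 0,"x": 0,"y": 0.03,"z": -0.01,"jaw": 0},
    {"rx": 0,"ry": 0.05,"rz": 0,"x": 0,"y": 0.03,"z": 0,"jaw": 0},
  ],
  squeeze=30,
)

```text
t: 18.7
tcp_pos: [0.5259, 0.1467, 0.1348]
orientation: [-1.563, 0.153, -0.153]
force: [-2.4, -0.3, -0.3]
width: 0.128
```

```bash
python3 - <<'E'
from h import *
st()
E
```

```text
t 18.70 tcp [0.5259 0.1467 0.1348] yawx -11.16 tiltY [ 0.     0.003 -1.   ] q [0.161 0.477 1.636 0.003 1.028 0.354] F [-2.4 -0.3 -0.3] T [-0.28  0.41  0.05] w 0.128
```

Call:
play_rows(
  commands=[
    {"rx": 0,"ry": 0.04,"rz": 0,"x": 0,"y": 0.03,"z": 0,"jaw": 0},
    {"rx": 0,"ry": 0.04,"rz": 0,"x": 0,"y": 0.03,"z": 0,"jaw": 0},
  ],
  squeeze=30,
)

```text
t: 18.87
tcp_pos: [0.5259, 0.1467, 0.1347]
orientation: [-1.557, 0.22, -0.22]
force: [-2.4, -0.8, 3.3]
width: 0.13
```

```bash
python3 - <<'E'
from h import *
st()
E
```

```text
t 18.87 tcp [0.5259 0.1467 0.1347] yawx -16.03 tiltY [ 0.     0.003 -1.   ] q [0.161 0.477 1.636 0.003 1.027 0.439] F [-2.4 -0.8  3.3] T [-0.35  0.45  0.22] w 0.130
```

Call:
play_rows(
  commands=[
    {"rx": 0,"ry": 0.03,"rz": 0,"x": 0,"y": 0.03,"z": 0,"jaw": 0},
    {"rx": 0,"ry": 0.03,"rz": 0,"x": 0,"y": 0.03,"z": 0,"jaw": 0},
  ],
  squeeze=30,
)

```text
t: 19.03
tcp_pos: [0.526, 0.1467, 0.1347]
orientation: [-1.551, 0.269, -0.27]
force: [-2.1, -1.2, 2.8]
width: 0.129
```

```bash
python3 - <<'E'
from h import *
st()
E
```

```text
t 19.03 tcp [0.526  0.1467 0.1347] yawx -19.69 tiltY [ 0.001  0.003 -1.   ] q [0.161 0.477 1.637 0.003 1.027 0.503] F [-2.1 -1.2  2.8] T [-0.4   0.44  0.23] w 0.129
```

Call:
play_rows(
  commands=[
    {"rx": 0,"ry": 0.03,"rz": 0,"x": 0,"y": 0.02,"z": 0,"jaw": 0},
  ],
  squeeze=30,
)

```text
t: 19.12
tcp_pos: [0.5259, 0.1466, 0.1347]
orientation: [-1.548, 0.294, -0.295]
force: [0.3, -3.8, -2.3]
width: 0.128
```

```bash
python3 - <<'E'
from h import *
st()
E
```

```text
t 19.12 tcp [0.5259 0.1466 0.1347] yawx -21.49 tiltY [ 0.001  0.002 -1.   ] q [0.161 0.477 1.637 0.002 1.027 0.535] F [ 0.3 -3.8 -2.3] T [-0.9   0.11  0.09] w 0.128
```

Call:
play_rows(
  commands=[
    {"rx": 0,"ry": 0.03,"rz": 0,"x": 0,"y": 0.02,"z": 0,"jaw": 0},
  ],
  squeeze=30,
)

```text
t: 19.2
tcp_pos: [0.526, 0.1463, 0.1346]
orientation: [-1.545, 0.318, -0.319]
force: [-1.4, -6.4, 0.5]
width: 0.132
```

```bash
python3 - <<'E'
from h import *
st(); snap('side','side3')
b=cv2.imread('pics/side3.png')[120:270,180:340]
cv2.imwrite('pics/crop3.png',cv2.resize(b,(640,600),interpolation=2))
E
```

```text
t 19.20 tcp [0.526  0.1463 0.1346] yawx -23.28 tiltY [ 0.001  0.002 -1.   ] q [0.161 0.477 1.637 0.002 1.026 0.567] F [-1.4 -6.4  0.5] T [-1.3   0.2   0.22] w 0.132
```

View pics/crop3.png

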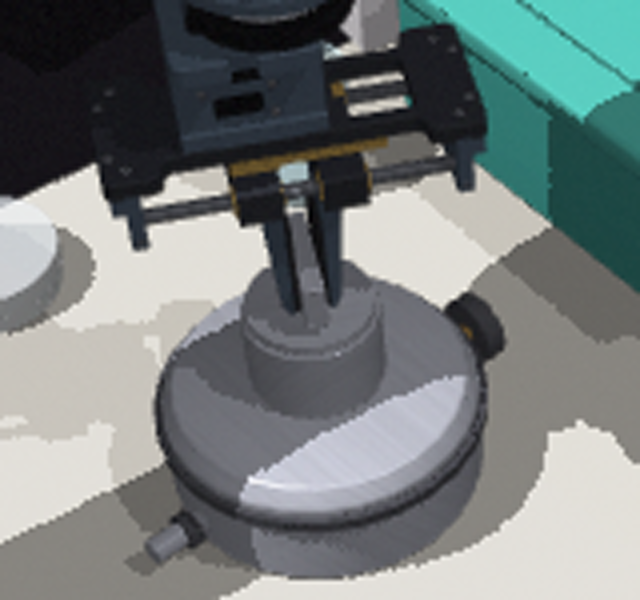

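Call:
play_rows(
  commands=[
    {"rx": 0,"ry": 0.03,"rz": 0,"x": 0,"y": 0.02,"z": 0,"jaw": 0},
  ],
  squeeze=30,
)

```text
t: 19.33
tcp_pos: [0.5259, 0.146, 0.1346]
orientation: [-1.542, 0.342, -0.344]
force: [-2.5, -1.6, 4.5]
width: 0.133
```

```bash
python3 - <<'E'
from h import *
st()
E
```

```text
t 19.33 tcp [0.5259 0.146  0.1346] yawx -25.07 tiltY [ 0.001  0.001 -1.   ] q [1.610e-01 4.770e-01 1.637e+00 1.000e-03 1.026e+00 5.980e-01] F [-2.5 -1.6  4.5] T [-0.63  0.62  0.66] w 0.133
```

Call:
play_rows(
  commands=[
    {"rx": 0,"ry": 0.03,"rz": 0,"x": 0,"y": 0.02,"z": 0,"jaw": 0},
  ],
  squeeze=30,
)

```text
t: 19.42
tcp_pos: [0.5259, 0.1458, 0.1347]
orientation: [-1.539, 0.366, -0.368]
force: [-2.9, -1.5, 4.1]
width: 0.133
```

```bash
python3 - <<'E'
from h import *
st()
E
```

```text
t 19.42 tcp [0.5259 0.1458 0.1347] yawx -26.80 tiltY [ 0.001  0.001 -1.   ] q [0.161 0.477 1.637 0.    1.026 0.628] F [-2.9 -1.5  4.1] T [-0.47  0.54  0.99] w 0.133
```

The end stop is felt, with torque at 0.99 N m. I'll relieve the twist and check flushness before letting go.

Call:
play_rows(
  commands=[
    {"rx": 0,"ry": -0.025,"rz": 0,"x": 0,"y": 0,"z": 0,"jaw": 0},
  ],
  squeeze=30,
)

```text
t: 19.5
tcp_pos: [0.5258, 0.1458, 0.1347]
orientation: [-1.542, 0.346, -0.348]
force: [0.4, -0.8, -4.9]
width: 0.128
```

```bash
python3 - <<'E'
from h import *
st()
E
```

```text
t 19.50 tcp [0.5258 0.1458 0.1347] yawx -25.38 tiltY [ 0.001  0.    -1.   ] q [0.161 0.476 1.637 0.    1.026 0.604] F [ 0.4 -0.8 -4.9] T [-0.26 -0.02  0.13] w 0.128
```

Call:
play_rows(
  commands=[
    {"rx": 0,"ry": 0,"rz": 0,"x": 0,"y": 0,"z": 0,"jaw": 0.2},
    {"rx": 0,"ry": 0,"rz": 0,"x": 0,"y": 0,"z": 0,"jaw": 0.3},
    {"rx": 0,"ry": 0,"rz": 0,"x": 0,"y": 0,"z": 0,"jaw": 0.45},
    {"rx": 0,"ry": 0,"rz": 0,"x": 0,"y": 0,"z": 0,"jaw": 0.5},
  ],
)

```text
t: 19.83
tcp_pos: [0.5273, 0.1462, 0.1357]
orientation: [-1.541, 0.337, -0.343]
force: [-1.1, -0.1, -0.7]
width: 0.386
```

```bash
python3 - <<'E'
from h import *
st()
E
```

```text
t 19.83 tcp [0.5273 0.1462 0.1357] yawx -24.86 tiltY [ 0.005  0.002 -1.   ] q [1.610e-01 4.750e-01 1.636e+00 1.000e-03 1.026e+00 5.940e-01] F [-1.1 -0.1 -0.7] T [-0.14  0.05  0.02] w 0.386
```

Call:
play_rows(
  commands=[
    {"rx": 0,"ry": 0,"rz": 0,"x": 0,"y": -0.8,"z": 0,"jaw": 0.5},
    {"rx": 0,"ry": 0,"rz": 0,"x": 0,"y": -2,"z": 0,"jaw": 0.5},
    {"rx": 0,"ry": 0,"rz": 0,"x": 0,"y": -3,"z": 0,"jaw": 0.5},
    {"rx": 0,"ry": 0,"rz": 0,"x": 0,"y": -3,"z": 0,"jaw": 0.7},
    {"rx": 0,"ry": 0,"rz": 0,"x": 0,"y": -3,"z": 0,"jaw": 0.9},
    {"rx": 0,"ry": 0,"rz": 0,"x": 0,"y": -1,"z": 0,"jaw": 0.9},
    {"rx": 0,"ry": 0,"rz": 0,"x": 0,"y": 0,"z": 0,"jaw": 0.9},
    {"rx": 0,"ry": 0,"rz": 0,"x": 0,"y": 0,"z": 0,"jaw": 0.9},
  ],
)

```text
t: 20.5
tcp_pos: [0.5256, 0.1464, 0.2723]
orientation: [-1.541, 0.335, -0.339]
force: [-0.5, -0.2, -0.6]
width: 0.83
```

```bash
python3 - <<'E'
from h import *
st()
for n in ['wrist','side','scene']:
    snap(n,n+'4'); P,a,f=cloud(n+'4'); q=P.reshape(-1,3); q=q[~np.isnan(q[:,0])]
    rr=np.hypot(q[:,0]-.5245,q[:,1]-.146)
    k=(rr<.038)&(q[:,2]<.18)
    t=q[k]; fl=t[(t[:,2]>.118)&(t[:,2]<.138)]; br=t[t[:,2]>.148]
    print(n,'flange z',np.percentile(fl[:,2],[10,50,90]).round(4),(fl.min(0)+fl.max(0))/2,'bar top',np.percentile(br[:,2],[50,95]).round(4),cv2.minAreaRect((br[:,:2]*1000).astype(np.float32)))
    A=np.c_[fl[:,:2]-fl[:,:2].mean(0),np.ones(len(fl))]; print(' tilt',np.linalg.lstsq(A,fl[:,2],rcond=None)[0].round(4))
b=cv2.imread('pics/side4.png')[120:270,180:340]
c=cv2.imread('pics/scene4.png')[190:310,345:473]
cv2.imwrite('pics/crop4.png',np.hstack([cv2.resize(b,(400,375)),cv2.resize(c,(400,375))]))
E
```

```text
t 20.50 tcp [0.5256 0.1464 0.2723] yawx -24.61 tiltY [ 0.003  0.002 -1.   ] q [0.161 0.325 1.461 0.002 1.352 0.59 ] F [-0.5 -0.2 -0.6] T [-0.11  0.12 -0.05] w 0.830
wrist flange z [0.1236 0.1248 0.1258] [0.52521101 0.14733537 0.12791596] bar top [0.1588 0.16  ] ((525.113525390625, 146.48387145996094), (58.494632720947266, 11.931310653686523), 66.28185272216797)
 tilt [-0.006  -0.0172  0.1247]
side flange z [0.1215 0.1265 0.1289] [0.52336265 0.1443118  0.1280588 ] bar top [0.1603 0.1634] ((524.4358520507812, 143.84588623046875), (60.9692268371582, 11.838621139526367), 66.22928619384766)
 tilt [0.0271 0.0362 0.1261]
scene flange z [0.1202 0.1265 0.1294] [0.53459202 0.14407248 0.12802909] bar top [0.1579 0.1622] ((527.2182006835938, 143.6687774658203), (58.65823745727539, 16.731033325195312), 67.39386749267578)
 tilt [-0.1192 -0.0041  0.1262]
```

View pics/crop4.png

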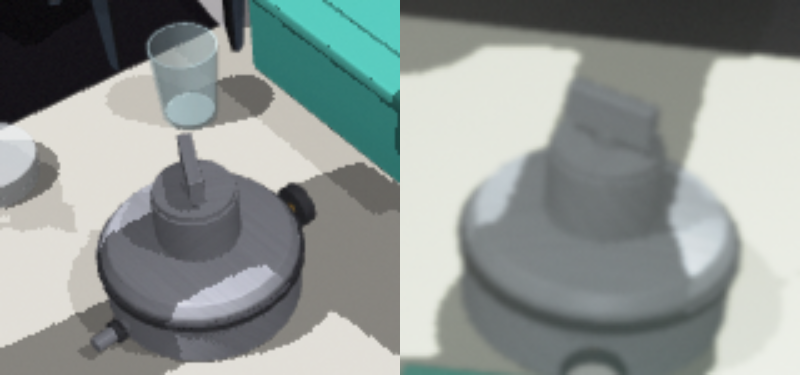

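View pics/wrist4.png

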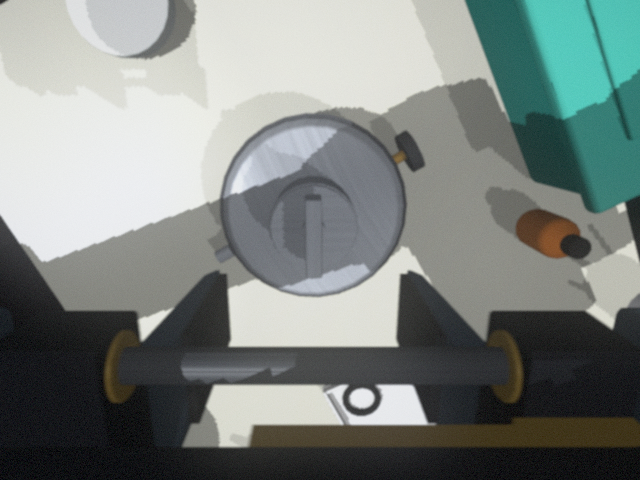

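```bash
python3 - <<'E'
from h import *
a=cv2.imread('pics/side0.png').astype(int); b=cv2.imread('pics/side4.png').astype(int)
a=a.astype(np.uint8);b=b.astype(np.uint8)
for n,(x0,y0,x1,y1) in dict(cap=(328,284,352,306),gasket=(298,307,328,333),red1=(248,348,292,390),red2=(304,388,352,432),green1=(388,255,428,298),green2=(424,326,466,372),marker=(370,408,438,452),bottle=(360,194,386,234),beaker=(237,128,272,172),dish=(152,166,200,204)).items():
    t=a[y0:y1,x0:x1]; r=cv2.matchTemplate(b[y0-8:y1+8,x0-8:x1+8],t,cv2.TM_CCOEFF_NORMED); _,m,_,l=cv2.minMaxLoc(r); print(n,round(m,2),l[0]-8,l[1]-8)
E
```

```text
cap 1.0 0 0
gasket 1.0 0 0
red1 1.0 0 0
red2 1.0 0 0
green1 0.87 0 0
green2 1.0 0 0
marker 1.0 0 0
bottle 0.88 0 0
beaker 0.97 0 0
dish 0.93 0 0
```

View pics/side4.png

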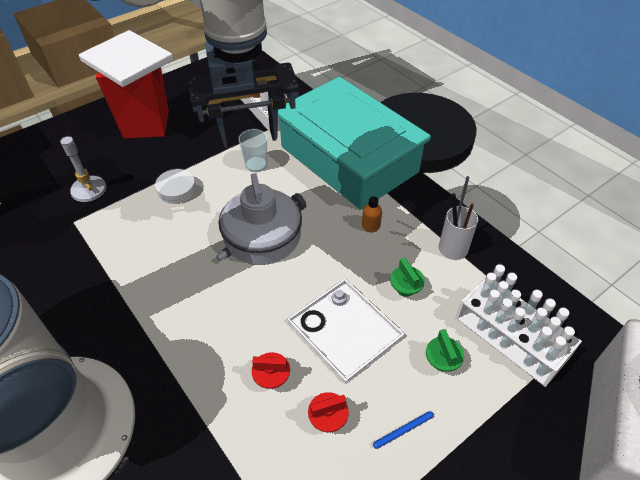

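The plug sits in the port at (258,195) and the tray holds only the cap and gasket. Nothing else has moved, and the gripper is clear above.

```bash
python3 -c "
from workcell import ctrl
print(ctrl.sign_off())"
```

```text
the job is handed in; nothing more can be done
None
```

The plug is screwed fully home in the port with its flange flush, released, and the job is handed in at about 20.7 s.

- **Finding the start:** I set the plug down on a tooth's top, and it slipped about 5–6 mm onto a ramp when turned back. I then turned it about 95° further anticlockwise until it dropped about 10 mm into the thread start.
- **Screwing in:** It went about 95° clockwise and sank 4.7 mm under a light push, until it met the end stop.
- **Forces:** The highest readings were 29 N when pressing on the ramp and 0.99 N m at the end stop. Both are below the 70 N and 1.5 N m damage limits, but the stop torque was above the 0.2–0.4 N m that already marks a stop. I backed the twist off to 0.13 N m before letting go.
- **Final checks:** The flange top measured 0.1247–0.1262 m and the bar top about 0.159–0.160 m, against 0.126 m and 0.160 m if flush. The side view shows none of the bench and tray items I compared moved by even a pixel, and the gripper is clear.
- **Disagreement:** The cameras differed by up to 3 mm on the port centre, within a millimetre or so of their stated calibration. I centred mainly on the wrist camera, and the nose went in without side load. The fitted flange tilt from the scene camera was unreliable; the wrist camera showed it level to within about 1°.

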